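# Lock the sauce pots into the warmer and set its heat

### The arm

A 7-joint arm with a two-finger parallel gripper is mounted at the origin on a cart in front of the work surface, level with it; the furniture and walls round the work are solid. World frame = base frame: x ahead of the robot, y to its left, z up, the work surface at z = 0. Lengths are in mm, angles in rad, forces in N, time in s.
With the tool pointing down it reaches from about 425 to 875 mm from the base axis. Payload 4.7 kg.
Tool frame: the origin (TCP) lies midway between the tips of the shut fingers; the grasp point (between the pads) lies robot.pinch_z behind it (robot.pinch_z is the distance from the TCP to the grasp point, in mm); y points along the fingers, z is the direction in which the jaws open and shut, and the axes are right-handed (so a half turn about y gives the same grasp; the last joint's range is limited). The gripper opens to 85 mm and grips with 20 to 120 N. Pads are 22 mm wide; open, the fingers measure 114 mm over their backs; the gripper's body (76 mm by 85 mm) begins 54 mm behind the grasp point. The pads swing forward as they close: fully open they stand 13 mm farther back than shut.
Start: joints at [1.235, 0.321, -0.07, 1.45, 0.023, 1.371, -0.057], TCP at [222.743, -610.664, 231.349] pointing down, gripper open.
Joint ranges: [-2.86, 2.86], [-0.3, 2.09], [-1.38, 1.24], [0.06, 2.45], [-1.56, 4.7], [0.09, 2.05], [-2.69, 2.69]. Speed limits (rad/s): [2.57, 2.57, 3.14, 3.14, 3.14, 3.14, 3.14].

### API

Orientations are given as a unit quaternion [w, x, y, z].
In Python, from plant import monitor, imaging, workorder, models, robot gives the robot as it stands.
- The arm moves only by the tool send_rows, never from a script. Its argument "increments" is a list that holds one entry, the list of rows, each a list of 7 numbers: the shift along the tool's x, y, z in units of 300 mm (1.0 is 300 mm), then the turn, a rotation vector about the tool's x, y, z in units of 0.08 rad (1.0 is 0.08 rad), then the closure, from 0 (fully open) to 1 (shut). A call has 1 to 10 rows; each row shifts and turns the commanded pose from where the row before left it, along the tool's axes as they then stand; what a row does not reach is not made up. A row lasts 1/12 s, in which the tool goes at most 41.7 mm and 7.16 degrees, less where a joint would pass 70% of its speed; a pose out of reach is approached as far as the arm can. A call with a number of a shift or a turn outside -1 to 1 is refused whole. A call with a gripper value outside its range is refused whole. The fingers move at their own pace and stop on an object; "squeeze" is the grip in N (left out, the last holds). Time passes only in rows, so rows that do not move let the fingers close. It gives the time, the measured TCP pose, the force and the opening at its end, in the units of the state.
- monitor.observe(): the state, without advancing time (a new reading comes with each control period).
- imaging.grab_frame(name): name is "scene" or "side" or "wrist"; returns a dict with "pixels" (400x640x3 uint8, blue, green, red), "z_map" (400x640 float32, mm along the optical axis (not along the pixel's ray), 0 where there is no reading), "fx", "fy", "cx", "cy" (pixels), "R" (3x3) and "t" (3): a world point X has camera coordinates R X + t. Camera axes: x right, y down, z forward; pixel columns grow to the right and rows downward; lengths in mm; the calibration is good to about 2 mm. A picture is of the moment at which its call begins.
- workorder.finish_job(): hands the job in, once; it reports no verdict.
Trained networks look in a picture, given as the dict that the camera call returned (one of the last four; its "shot" number tells which), for a name from the list of things; names that differ only in an ending like _2 or _b are one class to them, and where a whole thing is asked for, a point or a joint stands for the part that bears it (a point fixed in the world has none). Each returns a list of dicts, best first, with "conf" (0 to 1); they miss things now and then, are a little off and sometimes report something else, mostly with a low value. They report only what shows in the picture. A call takes as long as a camera call. They do not tell look-alikes from the thing itself.
- models.trace(picture, label): "pixels" (400x640 bool, what is visible of it) and "xy" ([column, row] in pixels, amid what is visible of it).
The state is a dict: "t": time; "joint_pos": joint angles; "joint_velocities": joint speeds; "tau": joint torques, N m; "ee_pos": TCP position; "tool_rot": TCP orientation; "force": force on the tool from outside, world axes, zero at the start; "wrist_torque": the same for the moment, N m; "grip_width": opening from 0.0 (shut) to 1.0 (fully open).
Only numpy, scipy, OpenCV 4.12 (cv2) and the standard library are available. Lean on these libraries where they do the work, as an engineer would, in place of code of your own. Each camera call takes 0.05 s, during which the arm holds its last target.

### The job

Load the sauce warmer: stand every sauce pot that is there in a well of its own and twist it clockwise by its handle, pins under the collar's ramps, until it is clamped tight and stops, the handle in line with the lock marks. Once all are locked, turn the heat dial so that its pointer stands at the long mark. Do not disturb the bell, the cups or the cutlery.

Things in the scene. Friction and masses are not known exactly. Their poses are not given: they have to be found in the camera images.
- pot_1_mid (a point): closed squat steel sauce pot, 60 mm across, lid top 42 mm above its underside; on the lid one centred black bar handle 56 long x 14 wide x 33 mm high (its top 75 mm above the underside), sides upright. Point: on the axis, half-way up, 37.5 mm above the underside; x along the handle, z up. About 0.25 kg. Looks the same after a half turn. May be absent (None), as may any of the pots.
- pot_2_mid (a point): sauce pot exactly like pot_1, same point and axes. On every pot two steel bayonet pins, 8 mm thick, stick out of the body straight below the two ends of the handle, to 41 mm from the axis, their middle 8 mm and their top 12 mm above the underside.
- pot_3_mid (a point): sauce pot exactly like pot_1, same point and axes.
- pot_4_mid (a point): sauce pot exactly like pot_1, same point and axes.
- well_1 (a point): right-hand well, next to the dial. Each well is a flat round seat in a bayonet collar, 64 mm inner and 92 mm outer diameter, 23 mm high above the seat. Point: centre of the seat, 18 mm above the worktop. z up; x (front to back of the warmer) is the direction of the locked handle, marked by a short black line on the plate before and behind the collar.
- well_2 (a point): second well from the right, like well_1. Each collar has two opposite open gaps, 36 degrees wide, centred at +60 and -120 degrees from the well's x (counter-clockwise from above): a pot goes down onto the seat only with its handle, and so its pins, at +60 degrees, give or take about 10.
- well_3 (a point): third well from the right, like well_1. In every well, turning the seated pot 60 degrees clockwise runs its pins below ramps (15 falling to 10.8 mm above the seat) up to a hard stop with the handle along x. Over the last few degrees it grows stiff (rising to about 1 N m) as the pot is clamped down; it stays where it is left.
- well_4 (a point): left-hand well, like well_1.
- warmer: sauce warmer, fixed to the worktop: grey plate 135 x 500 x 18 mm (x, y, z); origin at the centre of its underside, x to its back, y to its left. Four like steel collars in a row at y = -98, 0, +98 and +196 mm, and the heat dial at y = -198 mm. Any pot fits any well.
- dial_grip (a point): grip of the heat dial: black bar 40 long x 12 wide x 28 mm high on a 42 mm disc; the point is on the axis at the middle of the bar, 44 mm above the worktop (bar top 58 mm, disc top 31 mm above the worktop). The bar lies along y of this frame; its pointer end (white line) points to -y of it.
- dial (a joint): heat dial, rad, grows clockwise seen from above, range 0 to 2.62; 0: pointer to the warmer's right (its -y), 1.571: pointer straight to the front of the warmer (its -x) at the long white mark. Light friction, stays where it is left. The other marks are dots, 30 degrees apart.
- bell: desk bell standing right of the work, 83 mm wide, 58 mm high; origin under its centre. Leave alone.
- cup_a: small black sauce cup, 51 mm wide, 29 mm high, behind the work; origin under its centre. Leave alone.
- cup_b: another sauce cup like it, to the left of it. Leave alone.
- sleeve: paper cutlery sleeve 24 x 150 x 9 mm lying at the front edge; origin under its centre. Leave alone.
Not all that is in view belongs to the job. What is shaped like the part that bears pot_3_mid but orange or purple is not meant.

How it is judged (in metres and radians):
On the way, in this order (a step that is already met when the one before it is completed fails the run):
1. every pot present is twisted home in a well (((horizontal distance between pot_1_mid and well_1 below 0.006 m and z of pot_1_mid in the frame of well_1 between 0.034 and 0.0392 m and angle between the x axis of pot_1_mid and the x axis of well_1, either way round below 0.11 rad) or (horizontal distance between pot_1_mid and well_2 below 0.006 m and z of pot_1_mid in the frame of well_2 between 0.034 and 0.0392 m and angle between the x axis of pot_1_mid and the x axis of well_2, either way round below 0.11 rad) or (horizontal distance between pot_1_mid and well_3 below 0.006 m and z of pot_1_mid in the frame of well_3 between 0.034 and 0.0392 m and angle between the x axis of pot_1_mid and the x axis of well_3, either way round below 0.11 rad) or (horizontal distance between pot_1_mid and well_4 below 0.006 m and z of pot_1_mid in the frame of well_4 between 0.034 and 0.0392 m and angle between the x axis of pot_1_mid and the x axis of well_4, either way round below 0.11 rad)) and ((horizontal distance between pot_2_mid and well_1 below 0.006 m and z of pot_2_mid in the frame of well_1 between 0.034 and 0.0392 m and angle between the x axis of pot_2_mid and the x axis of well_1, either way round below 0.11 rad) or (horizontal distance between pot_2_mid and well_2 below 0.006 m and z of pot_2_mid in the frame of well_2 between 0.034 and 0.0392 m and angle between the x axis of pot_2_mid and the x axis of well_2, either way round below 0.11 rad) or (horizontal distance between pot_2_mid and well_3 below 0.006 m and z of pot_2_mid in the frame of well_3 between 0.034 and 0.0392 m and angle between the x axis of pot_2_mid and the x axis of well_3, either way round below 0.11 rad) or (horizontal distance between pot_2_mid and well_4 below 0.006 m and z of pot_2_mid in the frame of well_4 between 0.034 and 0.0392 m and angle between the x axis of pot_2_mid and the x axis of well_4, either way round below 0.11 rad)) and ((horizontal distance between pot_3_mid and well_1 below 0.006 m and z of pot_3_mid in the frame of well_1 between 0.034 and 0.0392 m and angle between the x axis of pot_3_mid and the x axis of well_1, either way round below 0.11 rad) or (horizontal distance between pot_3_mid and well_2 below 0.006 m and z of pot_3_mid in the frame of well_2 between 0.034 and 0.0392 m and angle between the x axis of pot_3_mid and the x axis of well_2, either way round below 0.11 rad) or (horizontal distance between pot_3_mid and well_3 below 0.006 m and z of pot_3_mid in the frame of well_3 between 0.034 and 0.0392 m and angle between the x axis of pot_3_mid and the x axis of well_3, either way round below 0.11 rad) or (horizontal distance between pot_3_mid and well_4 below 0.006 m and z of pot_3_mid in the frame of well_4 between 0.034 and 0.0392 m and angle between the x axis of pot_3_mid and the x axis of well_4, either way round below 0.11 rad)) and ((horizontal distance between pot_4_mid and well_1 below 0.006 m and z of pot_4_mid in the frame of well_1 between 0.034 and 0.0392 m and angle between the x axis of pot_4_mid and the x axis of well_1, either way round below 0.11 rad) or (horizontal distance between pot_4_mid and well_2 below 0.006 m and z of pot_4_mid in the frame of well_2 between 0.034 and 0.0392 m and angle between the x axis of pot_4_mid and the x axis of well_2, either way round below 0.11 rad) or (horizontal distance between pot_4_mid and well_3 below 0.006 m and z of pot_4_mid in the frame of well_3 between 0.034 and 0.0392 m and angle between the x axis of pot_4_mid and the x axis of well_3, either way round below 0.11 rad) or (horizontal distance between pot_4_mid and well_4 below 0.006 m and z of pot_4_mid in the frame of well_4 between 0.034 and 0.0392 m and angle between the x axis of pot_4_mid and the x axis of well_4, either way round below 0.11 rad))), for 0.3 s.
2. the heat dial is at the long mark (value of joint dial between 1.4508 and 1.6908 rad), for 0.2 s.
At the end, for the whole second after the job is handed in: Every pot present sits on the seat of a well (centre within 6 mm, not lifted by more than 1.7 mm), its handle within 0.11 rad of the lock marks (stop), at rest; the dial stands at 1.571 within 0.12 rad (all of step 1 and all of step 2 and linear speed of each of pot_1, pot_2, pot_3, pot_4 below 0.01 m/s and velocity of joint dial between -0.05 and 0.05 rad/s); the robot touches nothing.
It fails at once if a bystander (bell, cup, cutlery) is moved by more than 30 mm (distance of any of bell, cup_a, cup_b, sleeve from where it was at the start of the episode above 0.03 m).
Of pot_1, pot_2, pot_3, pot_4 only 3 to 4 are there at a start; the rules pass over those that are not, and their reading is None.
At some moment in a run one of pot_1, pot_2, pot_3, pot_4 may be knocked a few centimetres aside while the robot is not near it.
It also fails if it takes over 210 s, if anything falls off the work surface, if the arm or the gripper's body presses on something with over 40 N, if the wrist force passes 120 N, or if a joint passes its speed limit or range.

## Working session

There is one attempt and no reset: what is moved stays moved. The work goes in short steps, Python scripts to look and compute and a tool call to move; the robot and the scene stay as the last step left them, time stands still between calls to the robot, and variables do not carry over. Pictures are saved under pics/ and viewed, and the job is handed in when it is done.

Besides the shell and the picture viewer there is one more tool, called after "Call:" as name(argument=value, ...) on one line, values as JSON. send_rows: Moves the arm, as the interface text tells. Its arguments: {"type":"object","properties":{"increments":{"type":"array","items":{"type":"array","items":{"type":"array","items":{"type":"number","minimum":-1,"maximum":1}}}},"squeeze":{"type":"number"}},"required":["increments"]}

```bash
ls; mkdir -p pics; python3 - <<'E'
from plant import monitor, imaging, workorder, models, robot
import cv2,numpy as np
s=monitor.observe(); print(s); print([ (k,getattr(robot,k)) for k in dir(robot) if k[0]!='_'])
for n in ["scene","side","wrist"]:
    f=imaging.grab_frame(n); cv2.imwrite(f"pics/{n}0.png",f["pixels"]); np.savez(f"/tmp/{n}0.npz",**f)
    print(n,f["fx"],f["cx"],f["cy"],f["R"],f["t"],f["shot"])
E
```

```text
pics
{'t': 0.0, 'joint_pos': array([ 1.23508838,  0.32181641, -0.07013548,  1.45168356,  0.02258633,
        1.37078804, -0.05689319]), 'joint_velocities': array([-6.03395059e-04, -1.98559498e-03, -7.83402747e-04,  1.17831984e-03,
        5.50642206e-05,  1.46568060e-03, -2.06140570e-03]), 'tau': array([ 9.02030188e-04, -4.93585718e+01, -3.81296240e-01, -3.14329398e+01,
        1.31343969e-02,  1.14259616e-02, -2.13141965e-05]), 'ee_pos': array([ 222.56928543, -610.13240561,  230.22386796]), 'tool_rot': array([ 0.12293365, -0.12321639,  0.69697266, -0.69565375]), 'force': array([-0.19343379, -0.56011836, -0.50066474]), 'wrist_torque': array([ 0.03087068, -0.00498739,  0.01244471]), 'grip_width': 0.9991185646804167}
[('MotionError', <class 'plant.MotionError'>), ('pinch_z', 18.700000000000003)]
scene 473.7428127753703 325.0755118373672 193.5989353727111 [[-0.59741845 -0.80192141 -0.00364038]
 [-0.41345621  0.31190149 -0.85543639]
 [ 0.68712819 -0.50954835 -0.51789509]] [ 334.75440819  301.20848116 1205.66594415] 1
side 370.0265638634165 319.82067280227693 200.9927331991135 [[-0.99537582 -0.09367133 -0.02127598]
 [-0.01983003  0.41710305 -0.90864284]
 [ 0.09398806 -0.90401921 -0.41703179]] [ 557.5904943    70.38938549 1089.03697005] 2
wrist 308.96000605461865 324.3081860102017 202.90319383687049 [[ 0.34237793 -0.93956069 -0.00174789]
 [-0.89567595 -0.32694703  0.3014469 ]
 [-0.28379912 -0.10164322 -0.95348137]] [-648.84613372  -38.49509776  379.51689848] 3
```

View pics/scene0.png

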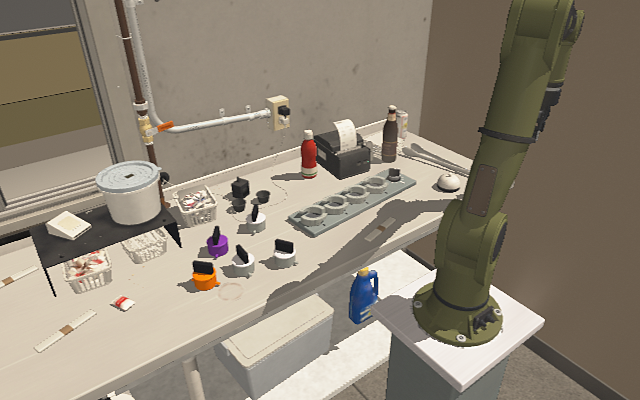

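View pics/side0.png

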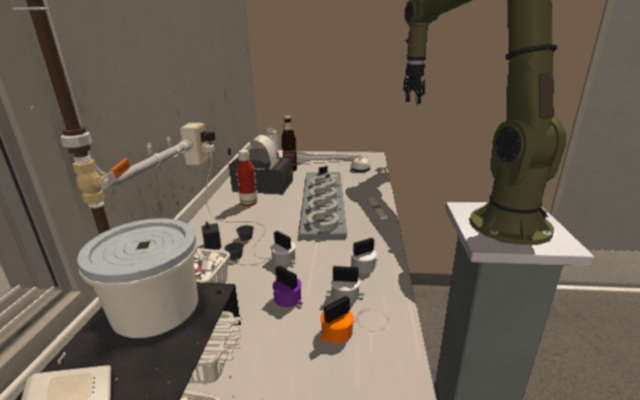

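View pics/wrist0.png

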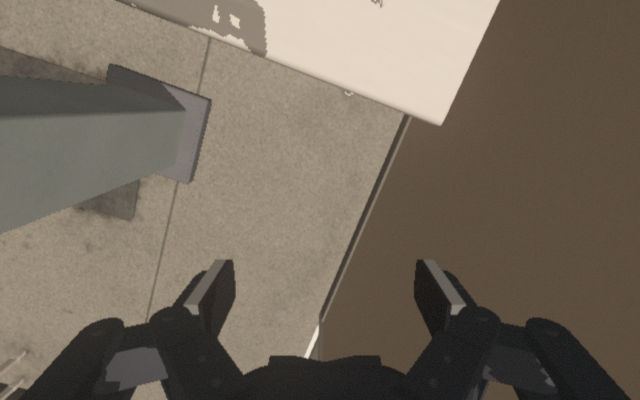

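Scene view: candidates for pots are steel at (258,222), (243,262), (285,255). The look-alikes are orange at (205,278) and purple at (217,245). The black block at (240,187) is not a pot. The warmer is at (355,205), with the dial at about (394,174). Side view agrees: three steel pots at (283,250), (345,285), (363,257). Next I measure them.

```bash
cat > h.py <<'E'
from plant import monitor, imaging, workorder, models, robot
import cv2,numpy as np
from scipy.spatial.transform import Rotation as Ro
def cloud(f):
    z=f["z_map"].astype(float); v,u=np.mgrid[0:400,0:640]
    P=np.stack([(u-f["cx"])/f["fx"]*z,(v-f["cy"])/f["fy"]*z,z],-1)
    W=(P-f["t"])@f["R"]   # R^T (P-t)
    W[z<=0]=np.nan
    return W
def proj(f,X):
    c=np.atleast_2d(X)@f["R"].T+f["t"]; return np.c_[f["fx"]*c[:,0]/c[:,2]+f["cx"],f["fy"]*c[:,1]/c[:,2]+f["cy"]]
def Rt(s=None):
    s=s or monitor.observe(); q=s["tool_rot"]; return Ro.from_quat([q[1],q[2],q[3],q[0]]).as_matrix()
def ray(f,uv,z):
    d=np.array([(uv[0]-f["cx"])/f["fx"],(uv[1]-f["cy"])/f["fy"],1.]); C=-f["R"].T@f["t"]; d=f["R"].T@d
    return C+d*(z-C[2])/d[2]
E
python3 - <<'E'
from h import *
np.set_printoptions(precision=3,suppress=True)
print(Rt())
for n in ["scene","side"]:
    f=imaging.grab_frame(n); W=cloud(f)
    for lab in ["pot_1_mid","warmer","dial","bell","cup_a","sleeve"]:
        for d in models.trace(f,lab):
            m=d["pixels"]; p=W[m]; p=p[~np.isnan(p[:,0])]
            col=f["pixels"][m].mean(0)
            print(n,lab,round(d["conf"],2),np.round(d["xy"]),m.sum(),"min",np.percentile(p,2,0),"max",np.percentile(p,98,0),"med",np.median(p,0),col)
            if lab=="pot_1_mid":
                dark=(f["pixels"][m].max(1)<70); q=W[m][dark]; q=q[~np.isnan(q[:,0])]; q=q[(q[:,2]>48)]
                if len(q)>8:
                    c=q.mean(0); w,V=np.linalg.eigh(np.cov(q[:,:2].T)); print("   handle",len(q),c,np.percentile(q[:,2],95),"ang",np.degrees(np.arctan2(V[1,1],V[0,1])),np.sqrt(w))
E
```

```text
[[-0.939 -0.001  0.343]
 [-0.343  0.001 -0.939]
 [ 0.    -1.    -0.002]]
scene pot_1_mid 0.67 [256. 222.] 369 min [601.87  198.129   5.814] max [651.196 251.591  75.723] med [615.404 230.68   38.73 ] [127.144 133.23  137.13 ]
   handle 72 [621.298 229.438  66.928] 76.62579833197574 ang 138.10829049190698 [ 3.921 14.218]
scene warmer 0.65 [352. 200.] 3515 min [ 480.502 -365.345    0.565] max [626.355 110.889  43.582] med [537.323 -93.579  19.248] [130.771 141.722 143.31 ]
scene warmer 0.15 [240. 205.] 161 min [739.298 186.595   1.374] max [810.723 236.524  29.752] med [768.979 212.706  18.296] [60.553 64.609 67.696]
scene bell 0.63 [450. 186.] 363 min [ 394.785 -552.68     0.139] max [ 473.496 -430.607   50.023] med [ 420.475 -454.027   29.673] [151.964 166.187 175.124]
scene cup_a 0.57 [240. 204.] 155 min [739.283 191.118   2.537] max [787.598 236.656  29.548] med [768.17  214.214  18.296] [58.077 61.826 64.639]
scene cup_a 0.43 [264. 194.] 147 min [737.115  97.007  -1.011] max [798.153 142.526  30.504] med [769.005 120.605  18.458] [61.027 65.122 68.381]
scene sleeve 0.55 [376. 229.
[... 1276 characters left out ...]
.508    3.117] max [ 472.877 -431.149   56.483] med [ 435.902 -448.395   28.929] [112.603 126.721 139.191]
side bell 0.67 [322. 207.] 2780 min [ 486.187 -358.746    7.356] max [631.262 113.535  44.461] med [557.486 -34.16   21.259] [103.375 113.055 116.322]
side cup_a 0.74 [232. 248.] 250 min [741.931 190.355   5.173] max [785.278 237.224  31.626] med [763.677 207.462  21.134] [46.744 51.2   55.556]
side sleeve 0.69 [374. 206.] 186 min [ 359.894 -159.776    1.579] max [409.34  -15.824  12.379] med [382.823 -79.427  10.286] [ 80.387  91.64  100.909]
side sleeve 0.52 [361. 256.] 697 min [405.177 231.166   6.722] max [460.217 270.98   76.811] med [430.356 256.23   43.338] [82.179 87.438 93.313]
```

```bash
cat >> h.py <<'E'
def rect(p):
    (c,sz,a)=cv2.minAreaRect(p[:,:2].astype(np.float32)); 
    if sz[0]<sz[1]: sz=sz[::-1]; a+=90
    return np.array(c),sz,(a+90)%180-90
E
python3 - <<'E'
from h import *
np.set_printoptions(precision=1,suppress=True)
for n in ["scene","side"]:
    f=imaging.grab_frame(n); W=cloud(f); z=W[...,2]; bgr=f["pixels"]
    print(n,"cam",-f["R"].T@f["t"])
    m=((z>69)&(z<82)&(bgr.max(2)<90)&(W[...,0]>330)&(W[...,0]<720)&(W[...,1]>100)&(W[...,1]<600)).astype(np.uint8)
    k,L,st,ce=cv2.connectedComponentsWithStats(m)
    for i in range(1,k):
        if st[i,4]>8: p=W[L==i]; print("handle",ce[i],st[i,4],*rect(p),np.median(p,0))
    m=(z>10)&(z<24)&(W[...,0]>470)&(W[...,0]<650)&(W[...,1]>-380)&(W[...,1]<150); p=W[m]; print("plate",rect(p))
    m=(z>36)&(z<46)&(W[...,0]>470)&(W[...,0]<650)&(W[...,1]>-380)&(W[...,1]<150)
    k,L,st,ce=cv2.connectedComponentsWithStats(m.astype(np.uint8))
    for i in range(1,k):
        if st[i,4]>20: print("collar",ce[i],st[i,4],*rect(W[L==i]))
s=monitor.observe(); R=Rt(s); f=imaging.grab_frame("wrist"); C=-f["R"].T@f["t"]
print("cam in tool",R.T@(C-s["ee_pos"])); print(R.T@f["R"].T)
E
```

```text
scene cam [-503.9  788.8  883.3]
handle [254.6 209.1] 43 [630.1 223.3] (58.68793869018555, 12.385160446166992) -40.476314544677734 [627.6 224.   73.3]
handle [175.4 226.1] 15 [692.5 457.8] (34.43674087524414, 5.564174652099609) 2.2597320079803467 [683.7 459.6  74.1]
handle [215.6 231.2] 49 [596.1 372.4] (56.760902404785156, 13.069128036499023) -32.73556137084961 [593.4 373.5  72.7]
handle [283.9 242. ] 62 [430.6 242.4] (52.37500762939453, 14.573513984680176) 33.28883743286133 [430.3 242.8  72.9]
handle [241.4 250.1] 53 [469.  355.9] (52.09537124633789, 10.113504409790039) -3.1853408813476562 [466.4 356.5  73.4]
handle [202.4 263.3] 72 [481.8 465.1] (52.92320251464844, 13.285093307495117) 42.378170013427734 [480.5 465.9  72.8]
plate (array([ 561.1, -131.4]), (497.4624328613281, 142.19883728027344), -85.61449146270752)
collar [394.  173.2] 27 [ 578.1 -331. ] (37.223228454589844, 16.989177703857422) 47.382102966308594
collar [373.5 178. ] 70 [ 597.3 -245.5] (84.5888442993164, 38.58773422241211) 69.15362548828125
collar [365.5 186.7] 154 [ 566.5 -183.6] (167.96096801757812, 42.5025062561
[... 1112 characters left out ...]
921875), -85.17836236953735)
collar [322.1 171. ] 23 [ 580.9 -331.8] (36.16975784301758, 13.648538589477539) 46.25496292114258
collar [315.7 178.6] 67 [ 597.4 -246.3] (82.92216491699219, 34.05117416381836) 63.52648162841797
collar [321.8 185.6] 147 [ 569.2 -184.8] (166.42575073242188, 38.532012939453125) 60.788143157958984
collar [321.4 197.3] 172 [560.2 -87.5] (164.87716674804688, 39.89619827270508) 61.68585968017578
collar [321.  210.7] 206 [551.4   8.6] (170.20849609375, 40.19611740112305) 60.86521530151367
collar [330.4 220.1] 122 [520.6  70.1] (85.84983825683594, 33.386749267578125) 65.272216796875
cam in tool [ -77.5 -142.    -0.2]
[[ 0.   1.   0.3]
 [-0.  -0.3  1. ]
 [ 1.  -0.  -0. ]]
```

Three steel pots, and depth from the two views agrees to within 2 mm with handle tops at about 74.5 mm:
- A is at (631,225) with the handle at -40°.
- B is at (431,244) with the handle at 33°.
- C is at (470,355) with the handle at 0°.

The warmer is at (562,-132) with yaw about 4.6°. I'll check the choice in a close crop and start moving.

```bash
python3 - <<'E'
import cv2
a=cv2.imread("pics/scene0.png")[200:300,170:310]; cv2.imwrite("pics/crop1.png",cv2.resize(a,None,fx=5,fy=5,interpolation=cv2.INTER_CUBIC))
E
cat >> h.py <<'E'
def where():
    s=monitor.observe(); R=Rt(s); phi=np.degrees(np.arctan2(R[1,2],R[0,2]))
    tilt=np.degrees(np.arccos(min(1,-R[2,1])))
    print("t %.1f tcp %s phi %.1f tilt %.2f F %s M %s grip %.3f"%(s["t"],np.round(s["ee_pos"],1),phi,tilt,np.round(s["force"],1),np.round(s["wrist_torque"],2),s["grip_width"]),"j",np.round(s["joint_pos"],2))
    return s,R,phi
def go(tgt,phi=None):
    s,R,p=where(); d=R.T@(np.array(tgt)-s["ee_pos"]); n=int(np.ceil(np.linalg.norm(d)/40)); 
    print("shift total units",np.round(d/300,4),"rows",n,"each",np.round(d/300/n,4))
    if phi is not None:
        a=-np.radians((phi-p+180)%360-180)/0.08; m=int(np.ceil(abs(a))); print("turn y total",round(a,3),"rows",m,"each",round(a/max(m,1),4))
        # shift after the turn
        R2=Ro.from_rotvec([0,0,np.radians(phi-p)]).as_matrix()@R; d=R2.T@(np.array(tgt)-s["ee_pos"]); print("shift after turn",np.round(d/300,4),"each",np.round(d/300/n,4))
E
```

```text
(no output)
```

View pics/crop1.png

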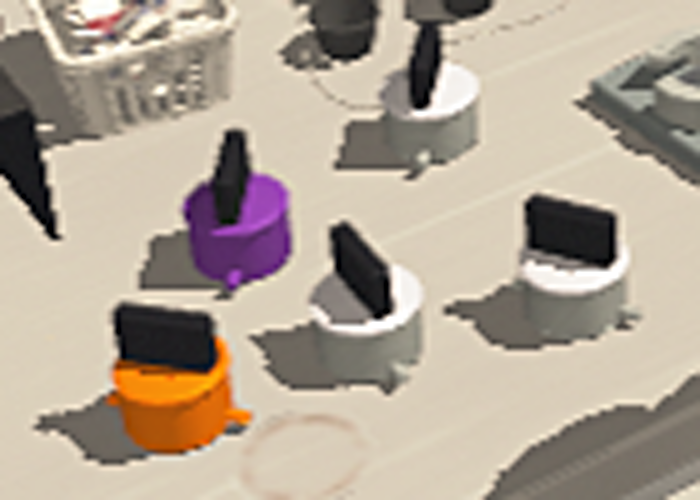

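Call:
send_rows(increments=[[[-0.113,-0.023,-0.058,0,0,0,0],[-0.113,-0.023,-0.058,0,0,0,0],[-0.113,-0.023,-0.058,0,0,0,0],[-0.113,-0.023,-0.058,0,0,0,0],[-0.113,-0.023,-0.058,0,0,0,0],[-0.113,-0.023,-0.058,0,0,0,0],[-0.113,-0.023,-0.058,0,0,0,0],[-0.113,-0.023,-0.058,0,0,0,0],[-0.113,-0.023,-0.058,0,0,0,0],[-0.113,-0.023,-0.058,0,0,0,0]]])

```text
t: 1.83
ee_pos: [482.5, -329.5, 301.0]
tool_rot: [-0.123, 0.123, -0.696, 0.697]
force: [1.5, 0.0, 0.0]
grip_width: 1.003
```

The crop shows three steel pots and two coloured look-alikes, with pins below the handle ends. Next I move over the warmer for a wrist view.

```bash
python3 - <<'E'
from h import *
go([500,-100,330],-85.4)
E
```

```text
t 1.8 tcp [ 482.5 -329.5  301. ] phi -70.0 tilt 0.05 F [1.5 0.  0. ] M [-0.02 -0.05 -0.02] grip 1.003 j [ 0.83  0.17 -0.31  1.5   0.05  1.47 -0.71]
shift total units [-0.3167 -0.0971 -0.6987] rows 6 each [-0.0528 -0.0162 -0.1165]
turn y total 3.367 rows 4 each 0.8417
shift after turn [-0.1194 -0.0972 -0.7578] each [-0.0199 -0.0162 -0.1263]
```

Call:
send_rows(increments=[[[0,0,0,0,0.842,0,0],[0,0,0,0,0.842,0,0],[0,0,0,0,0.842,0,0],[0,0,0,0,0.842,0,0],[-0.02,-0.016,-0.126,0,0,0,0],[-0.02,-0.016,-0.126,0,0,0,0],[-0.02,-0.016,-0.126,0,0,0,0],[-0.02,-0.016,-0.126,0,0,0,0],[-0.02,-0.016,-0.126,0,0,0,0],[-0.02,-0.016,-0.126,0,0,0,0]]])

```text
t: 2.67
ee_pos: [499.1, -100.2, 329.6]
tool_rot: [-0.029, 0.028, -0.706, 0.707]
force: [0.7, 0.1, 0.3]
grip_width: 1.002
```

```bash
python3 - <<'E'
from h import *
where(); f=imaging.grab_frame("wrist"); where()
cv2.imwrite("pics/w1.png",f["pixels"]); np.savez("/tmp/w1.npz",**f)
W=cloud(f); z=W[...,2]
m=(z>10)&(z<24)&(W[...,0]>470)&(W[...,0]<650)&(W[...,1]>-400)&(W[...,1]<150); print("plate",rect(W[m]),np.median(z[m]))
m=(z>37)&(z<46)&(W[...,0]>450)&(W[...,0]<650)&(W[...,1]>-380)&(W[...,1]<150); print(m.sum(),np.median(z[m]))
k,L,st,ce=cv2.connectedComponentsWithStats(m.astype(np.uint8))
for i in range(1,k):
    if st[i,4]>50: print("collar",ce[i],st[i,4],*rect(W[L==i]),cv2.minEnclosingCircle(W[L==i][:,:2].astype(np.float32)))
E
```

```text
t 2.7 tcp [ 499.1 -100.2  329.6] phi -85.4 tilt 0.05 F [0.7 0.1 0.3] M [ 0.02 -0.13  0.02] grip 1.002 j [ 0.61  0.01 -0.47  1.62  0.    1.52 -1.34]
t 2.7 tcp [500.5 -89.9 331.2] phi -84.7 tilt 0.29 F [0.8 7.2 0.9] M [ 0.49 -0.06  0.01] grip 0.996 j [ 0.61  0.   -0.48  1.62 -0.    1.52 -1.35]
plate (array([ 564.1975708 , -137.30537415]), (498.75152587890625, 135.24359130859375), -85.18115139007568) 17.313662598039908
6368 40.02108877584225
collar [366.69082126  96.44202899] 828 [ 589.70666504 -148.83985901] (85.20397186279297, 35.348846435546875) 65.19290924072266 ((579.1304321289062, -143.95140075683594), 42.60636901855469)
collar [440.695962    96.24703088] 842 [ 598.11425781 -245.95988464] (85.53511810302734, 35.103515625) 65.94712829589844 ((586.8660888671875, -240.93942260742188), 42.76793670654297)
collar [218.64028777  97.11390887] 834 [573.68597412  46.98363495] (86.22486877441406, 35.22943115234375) 66.19489288330078 ((562.1983642578125, 52.05146408081055), 43.11272430419922)
collar [292.25682382  96.60545906] 806 [581.72406006 -50.60728073] (85.51741790771484, 35.02740859985
[... 303 characters left out ...]
81] 756 [521.9697876   69.57752991] (86.37722778320312, 35.367122650146484) 66.7110824584961 ((533.044189453125, 64.81071472167969), 43.19136047363281)
collar [272.3604336  136.96205962] 738 [530.53796387 -27.33668518] (85.581787109375, 35.45491409301758) 64.51315307617188 ((541.5557250976562, -32.58882522583008), 42.79187774658203)
collar [343.8262069  136.88689655] 725 [ 538.39483643 -125.05895996] (85.20703125, 34.90456008911133) 65.76615905761719 ((549.974853515625, -130.2714385986328), 42.60364532470703)
collar [415.07219251 136.42647059] 748 [ 546.56604004 -222.88241577] (85.15382385253906, 35.108482360839844) 66.7876968383789 ((557.15087890625, -227.42181396484375), 42.57701110839844)
```

View pics/w1.png

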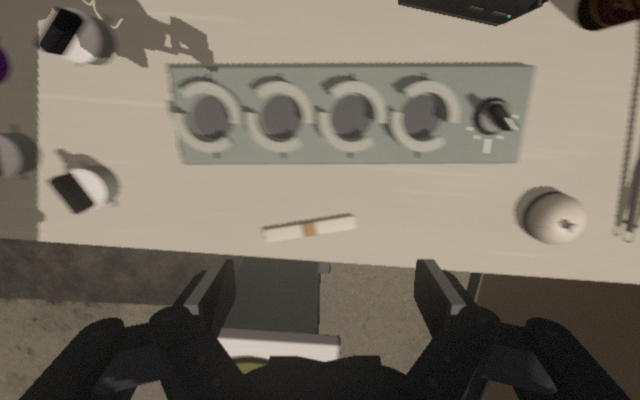

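The wrist view shows four empty collars at (210,117), (281,117), (352,117), (424,117) and the dial at (493,115) with its pointer toward the right front. The arm was still moving, so I re-measure at rest.

```bash
cat >> h.py <<'E'
def wells(f):
    W=cloud(f); z=W[...,2]
    m=(z>37)&(z<46)&(W[...,0]>450)&(W[...,0]<650)&(W[...,1]>-290)&(W[...,1]<150)
    k,L,st,ce=cv2.connectedComponentsWithStats(m.astype(np.uint8)); c=[]
    for i in range(1,k):
        if st[i,4]>300: c.append(rect(W[L==i])[0])
    c=np.array(c); hi=c[np.argsort(c[:,1])]; out=[]
    for i in range(0,len(hi)-1,2):
        a,b=hi[i],hi[i+1]; out.append((a+b)/2); print("well",(a+b)/2,"sep",np.hypot(*(a-b)),"gapdir",np.degrees(np.arctan2(*(b-a)[::-1]))%180)
    m=(z>10)&(z<24)&(W[...,0]>470)&(W[...,0]<650)&(W[...,1]>-400)&(W[...,1]<150); print("plate",rect(W[m]),"collar z",np.median(z[(z>37)&(z<46)&(W[...,1]<0)]))
E
python3 - <<'E'
from h import *
np.set_printoptions(precision=1,suppress=True)
where(); f=imaging.grab_frame("wrist"); wells(f); where(); f=imaging.grab_frame("wrist"); wells(f); where()
E
```

```text
t 2.7 tcp [500.5 -89.9 331.2] phi -84.7 tilt 0.29 F [0.8 7.2 0.9] M [ 0.5 -0.1  0. ] grip 0.996 j [ 0.6  0.  -0.5  1.6 -0.   1.5 -1.4]
well [ 572.4 -234.5] sep 56.5663904989693 gapdir 155.56204424428387
well [ 564.1 -136.8] sep 56.64575595261268 gapdir 155.31537488393633
well [556.  -39.3] sep 56.70736863065721 gapdir 156.16608133145408
well [547.6  58. ] sep 56.51831321316018 gapdir 155.49216237517115
plate (array([ 564.2, -137.4]), (499.7505798339844, 135.2837677001953), -85.19339323043823) collar z 40.17622407312949
t 2.8 tcp [500.5 -93.6 331. ] phi -84.7 tilt 0.21 F [-0.9 -0.5  0.6] M [ 0. -0.  0.] grip 1.001 j [ 0.6  0.  -0.5  1.6  0.   1.5 -1.3]
well [ 572.5 -234.3] sep 56.50931300986319 gapdir 155.0585222366458
well [ 564.2 -137. ] sep 56.12847413541934 gapdir 155.04076087957014
well [556.  -39.5] sep 56.62130305923092 gapdir 155.40233365922046
well [548.   58.4] sep 56.370864380309484 gapdir 155.30828501179977
plate (array([ 564.1, -137.5]), (500.0272521972656, 135.28848266601562), -85.20586729049683) collar z 40.177891522828034
t 2.8 tcp [499.9 -98.  330.3] phi -85.0 tilt 0.13 F [-0.  -0.8 -0.5] M [-0.  0.  0.] grip 1.003 j [ 0.6  0.  -0.5  1.6  0.   1.5 -1.3]
```

Call:
send_rows(increments=[[[0,0,0,0,-0.98,0,0],[0,0,0,0,-0.98,0,0],[0,0,0,0,-0.98,0,0],[0,0,0,0,-0.98,0,0],[0,0,0,0,-0.98,0,0],[0,0,0,0,-0.98,0,0],[0,0,0,0,-0.98,0,0],[0,0,0,0,-0.98,0,0],[0,0,0,0,-0.98,0,0],[0,0,0,0,-0.98,0,0]]])

```text
t: 3.65
ee_pos: [499.0, -103.9, 328.8]
tool_rot: [-0.296, 0.297, -0.642, 0.642]
force: [0.2, 0.8, -0.6]
grip_width: 0.998
```

Call:
send_rows(increments=[[[0,0,0,0,-0.98,0,0],[0,0,0,0,-0.98,0,0],[0,0,0,0,-0.98,0,0],[0,0,0,0,-0.98,0,0],[0,0,0,0,-0.98,0,0],[0,0,0,0,-0.98,0,0],[0,0,0,0,-0.98,0,0],[0,0,0,0,-0.98,0,0],[0,0,0,0,-0.98,0,0],[0,0,0,0,-0.98,0,0]]])

```text
t: 4.48
ee_pos: [499.0, -103.9, 328.8]
tool_rot: [-0.519, 0.52, -0.48, 0.48]
force: [-0.2, 0.0, 0.6]
grip_width: 1.003
```

Call:
send_rows(increments=[[[0,0,0,0,-0.98,0,0],[0,0,0,0,-0.98,0,0],[0,0,0,0,-0.98,0,0],[0,0,0,0,-0.98,0,0],[0,0,0,0,-0.98,0,0],[0,0,0,0,-0.98,0,0],[0,0,0,0,-0.98,0,0],[0,0,0,0,-0.98,0,0],[0,0,0,0,-0.98,0,0],[0,0,0,0,-0.98,0,0]]])

```text
t: 5.32
ee_pos: [499.0, -103.9, 328.8]
tool_rot: [-0.663, 0.663, -0.245, 0.245]
force: [0.3, -0.2, -0.1]
grip_width: 1.0
```

Call:
send_rows(increments=[[[0,0,0,0,-0.98,0,0],[0,0,0,0,-0.98,0,0],[0,0,0,0,-0.98,0,0],[0,0,0,0,-0.98,0,0],[0,0,0,0,-0.98,0,0],[0,0,0,0,-0.98,0,0],[0,0,0,0,-0.98,0,0],[0,0,0,0,-0.98,0,0],[0,0,0,0,-0.98,0,0],[0,0,0,0,0,0,0]]])

```text
t: 6.15
ee_pos: [499.0, -103.8, 328.8]
tool_rot: [-0.707, 0.707, -0.002, 0.001]
force: [-0.0, -0.1, 0.3]
grip_width: 1.003
```

Call:
send_rows(increments=[[[0,0,0,0,0,0,0],[0,0,0,0,0,0,0],[0,0,0,0,0,0,0]]])

```text
t: 6.4
ee_pos: [499.2, -102.5, 329.0]
tool_rot: [-0.707, 0.707, -0.002, 0.002]
force: [0.2, 0.0, -0.3]
grip_width: 0.997
```

```bash
python3 - <<'E'
from h import *
np.set_printoptions(precision=1,suppress=True)
where(); f=imaging.grab_frame("wrist"); wells(f); where()
cv2.imwrite("pics/w2.png",f["pixels"]); np.savez("/tmp/w2.npz",**f)
E
```

```text
t 6.4 tcp [ 499.2 -102.5  329. ] phi 89.7 tilt 0.01 F [ 0.2  0.  -0.3] M [ 0. -0. -0.] grip 0.997 j [ 0.6  0.  -0.5  1.6  0.   1.5  1.7]
well [ 570.8 -234.2] sep 56.733680081195764 gapdir 156.23201557630716
well [ 562.8 -136.5] sep 56.7131724443796 gapdir 155.15336650011028
well [554.5 -38.7] sep 56.4714259258207 gapdir 155.74598542572596
well [546.4  58.7] sep 56.05457536659225 gapdir 155.42942453839942
plate (array([ 562.5, -136.7]), (498.8525695800781, 134.7061767578125), -85.21080350875854) collar z 40.25939728953513
t 6.5 tcp [ 499.2 -102.4  329.1] phi 89.7 tilt 0.01 F [ 0.9 -0.2 -0.7] M [-0.1 -0.  -0. ] grip 1.003 j [ 0.6  0.  -0.5  1.6  0.   1.5  1.7]
```

View pics/w2.png

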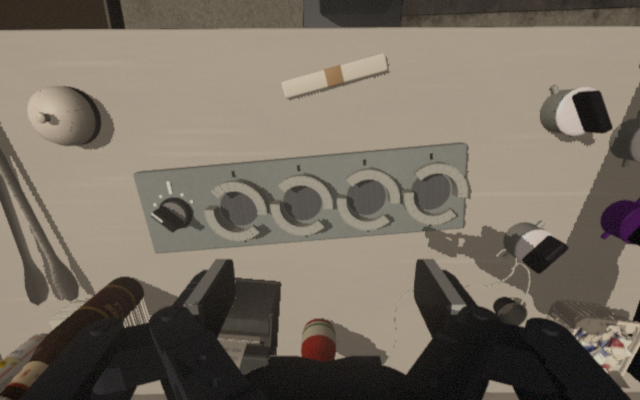

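Both wrist views agree within 1.6 mm: well_1 (571.6,-234.3), well_2 (563.4,-136.8), well_3 (555.2,-39.1), well_4 (547.2,58.5), yaw about 4.9°. Collar tops measure z 40. Next, over pot A.

```bash
python3 - <<'E'
from h import *
go([630,222,230],50)
E
```

```text
t 6.5 tcp [ 499.2 -102.4  329.1] phi 89.7 tilt 0.01 F [ 0.9 -0.2 -0.7] M [-0.05 -0.01 -0.04] grip 1.003 j [ 0.63  0.01 -0.48  1.62  0.    1.52  1.72]
shift total units [0.4305 0.33   1.0835] rows 10 each [0.043  0.033  0.1084]
turn y total 8.663 rows 9 each 0.9626
shift after turn [-0.361   0.3301  1.1086] each [-0.0361  0.033   0.1109]
```

Call:
send_rows(increments=[[[0,0,0,0,0.963,0,0],[0,0,0,0,0.963,0,0],[0,0,0,0,0.963,0,0],[0,0,0,0,0.963,0,0],[0,0,0,0,0.963,0,0],[0,0,0,0,0.963,0,0],[0,0,0,0,0.963,0,0],[0,0,0,0,0.963,0,0],[0,0,0,0,0.963,0,0]]])

```text
t: 7.2
ee_pos: [499.3, -102.1, 329.1]
tool_rot: [-0.664, 0.664, -0.243, 0.243]
force: [0.8, 0.8, -0.7]
grip_width: 1.004
```

Call:
send_rows(increments=[[[-0.036,0.033,0.111,0,0,0,0],[-0.036,0.033,0.111,0,0,0,0],[-0.036,0.033,0.111,0,0,0,0],[-0.036,0.033,0.111,0,0,0,0],[-0.036,0.033,0.111,0,0,0,0],[-0.036,0.033,0.111,0,0,0,0],[-0.036,0.033,0.111,0,0,0,0],[-0.036,0.033,0.111,0,0,0,0],[-0.036,0.033,0.111,0,0,0,0],[-0.036,0.033,0.111,0,0,0,0]]])

```text
t: 8.03
ee_pos: [630.9, 223.9, 229.4]
tool_rot: [-0.664, 0.665, -0.242, 0.242]
force: [1.8, -0.4, 0.9]
grip_width: 1.004
```

Call:
send_rows(increments=[[[0,0,0,0,0,0,0],[0,0,0,0,0,0,0],[0,0,0,0,0,0,0]]])

```text
t: 8.28
ee_pos: [630.3, 222.1, 229.7]
tool_rot: [-0.664, 0.665, -0.242, 0.242]
force: [0.4, -0.4, 0.2]
grip_width: 0.998
```

```bash
cat >> h.py <<'E'
def handles(f,z0=68,z1=82):
    W=cloud(f); z=W[...,2]; b=f["pixels"]; out=[]
    m=((z>z0)&(z<z1)&(b.max(2)<90)).astype(np.uint8)
    m[:,:][np.linalg.norm(np.nan_to_num((W+f["R"].T@f["t"])),axis=2)<120]=0
    k,L,st,ce=cv2.connectedComponentsWithStats(m)
    for i in range(1,k):
        if st[i,4]>60:
            p=W[L==i]; zt=np.percentile(p[:,2],60); q=p[p[:,2]>zt-3]; c,sz,a=rect(q); print("handle px",np.round(ce[i]),st[i,4],"c",np.round(c,1),"size",np.round(sz,1),"ang",round(a,1),"ztop",round(zt,1)); out.append((c,a))
    return out
E
python3 - <<'E'
from h import *
f=imaging.grab_frame("wrist"); where()
cv2.imwrite("pics/w3.png",f["pixels"]); np.savez("/tmp/w3.npz",**f)
handles(f)
E
```

```text
t 8.3 tcp [630.6 221.1 230.3] phi 50.0 tilt 0.07 F [ 0.3 -0.4 -0.8] M [-0.06  0.02  0.  ] grip 1.002 j [ 0.11  0.44 -0.68  1.38  0.27  1.41  0.31]
handle px [205.   6.] 513 c [443.  241.4] size [41.  11.5] ang 49.3 ztop 73.6
handle px [430.  50.] 1106 c [596.6 372.5] size [55.2 13.5] ang -33.4 ztop 74.0
handle px [599. 129.] 1677 c [762.8 456. ] size [173.    4.9] ang -0.0 ztop 76.4
handle px [326. 187.] 699 c [633.5 222.6] size [54.8 13.1] ang -39.5 ztop 74.1
handle px [634. 285.] 188 c [935.8 411.7] size [18.2  5.9] ang -45.4 ztop 75.3
handle px [637. 316.] 65 c [975.1 397.4] size [11.3  4.5] ang -51.5 ztop 75.2
handle px [609. 335.] 668 c [978.7 360.7] size [57.1  9. ] ang -82.4 ztop 76.8
handle px [503. 394.] 258 c [980.2 219.8] size [32.7  4.7] ang -88.0 ztop 74.8
```

View pics/w3.png

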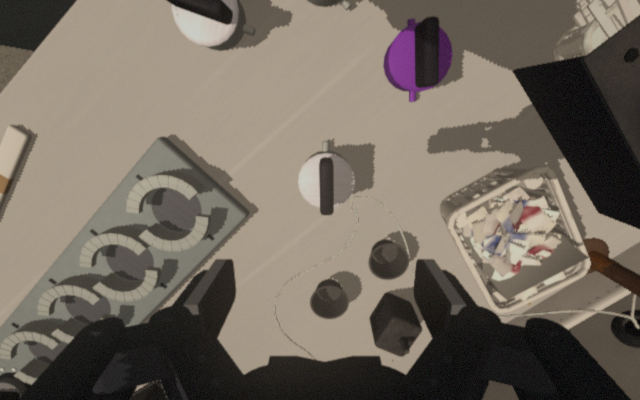

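Wrist view: steel pot A is centred at (326,180), handle vertical in the image. Purple is at (418,55), and the cups at (329,298) and (388,258) are clear. I take the handle centre as (633.5,222.6), top 74 mm.

```bash
python3 - <<'E'
from h import *
go([633.7,222.4,47.5],50.3)
E
```

```text
t 8.3 tcp [630.6 221.1 230.3] phi 50.0 tilt 0.07 F [ 0.3 -0.4 -0.8] M [-0.06  0.02  0.  ] grip 1.002 j [ 0.11  0.44 -0.68  1.38  0.27  1.41  0.31]
shift total units [0.0044 0.6093 0.0103] rows 5 each [0.0009 0.1219 0.0021]
turn y total -0.075 rows 1 each -0.0751
shift after turn [0.0045 0.6093 0.0102] each [0.0009 0.1219 0.002 ]
```

Call:
send_rows(increments=[[[0.001,0.1,0.002,0,-0.08,0,0],[0.001,0.1,0.002,0,0,0,0],[0.001,0.1,0.002,0,0,0,0],[0.001,0.1,0.002,0,0,0,0],[0.001,0.1,0.002,0,0,0,0],[0,0.06,0,0,0,0,0],[0,0.03,0,0,0,0,0],[0,0.019,0,0,0,0,0],[0,0,0,0,0,0,0]]])

```text
t: 9.08
ee_pos: [633.6, 222.6, 47.5]
tool_rot: [-0.665, 0.665, -0.24, 0.24]
force: [-0.2, 0.3, 0.5]
grip_width: 1.003
```

Call:
send_rows(increments=[[[0,0,0,0,0,0,0.5],[0,0,0,0,0,0,0.7],[0,0,0,0,0,0,0.85],[0,0,0,0,0,0,1],[0,0,0,0,0,0,1],[0,0,0,0,0,0,1],[0,0,0,0,0,0,1],[0,0,0,0,0,0,1]]], squeeze=60)

```text
t: 9.75
ee_pos: [633.3, 223.9, 47.7]
tool_rot: [-0.665, 0.665, -0.239, 0.239]
force: [-1.6, -1.3, 3.3]
grip_width: 0.154
```

```bash
python3 - <<'E'
from h import *
f=imaging.grab_frame("wrist"); where()
cv2.imwrite("pics/w4.png",f["pixels"])
E
```

```text
t 9.8 tcp [633.3 223.9  47.7] phi 50.4 tilt 0.02 F [-1.5 -1.3  1.9] M [-0.15  0.19 -0.02] grip 0.152 j [ 0.08  0.59 -0.62  1.57  0.37  1.11  0.25]
```

View pics/w4.png

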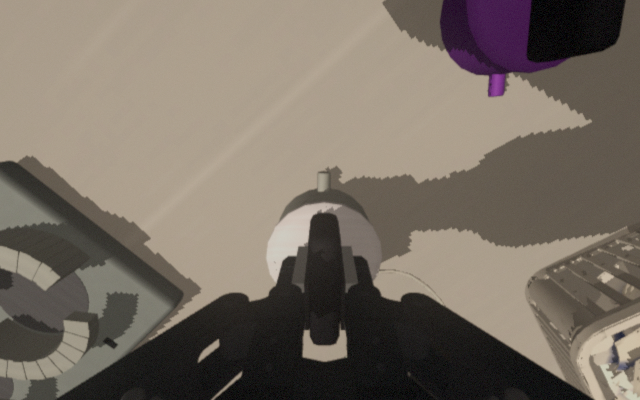

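```bash
python3 - <<'E'
from h import *
f=imaging.grab_frame("wrist"); s,R,p=where(); W=cloud(f)
for uv,z in [((323,171),8),((323,190),0),((323,204),42),((323,213),75)]:
    X=ray(f,uv,z); print(uv,z,X.round(1),(R.T@(X-s["ee_pos"])).round(1), W[uv[1]+2,uv[0]].round(1))
b=f["pixels"]; g=cv2.cvtColor(b,cv2.COLOR_BGR2GRAY); print(g[165:225,323])
for v in range(168,216,3): print(v,(R.T@(W[v,323]-s["ee_pos"])).round(1),W[v,323,2].round(1))
E
```

```text
t 9.8 tcp [633.3 223.9  47.7] phi 50.4 tilt 0.02 F [-1.2 -1.2  2.6] M [-0.14  0.23 -0.07] grip 0.152 j [ 0.08  0.59 -0.62  1.57  0.37  1.11  0.25]
(323, 171) 8 [602.5 248.9   8. ] [-39.7  39.6  -0.3] [603.  248.5  10.7]
(323, 190) 0 [613.2 240.    0. ] [-25.8  47.6  -0.4] [611.  241.9  15.2]
(323, 204) 42 [610.1 242.8  42. ] [-29.9   5.6  -0.2] [611.8 241.4  38.6]
(323, 213) 75 [604.9 247.3  75. ] [-36.7 -27.4  -0.1] [612.9 240.5  48.4]
[159 162 161 160 159 138 102  86 124 150 155 158 156 156 156 158 156 157
 156 157 156 156 155 153 153 146 116  80  74  73  73  71  76  74  73  78
  90 130 165 180 182 183 185 185 187 188 180 138  73  46  46  40  41  43
  43  38  43  42  43  40]
168 [-39.8  48.3  -0.3] -0.7
171 [-39.5  40.3  -0.3] 7.3
174 [-38.3  37.8  -0.3] 9.8
177 [-36.6  37.1  -0.3] 10.6
180 [-35.   36.3  -0.3] 11.3
183 [-33.1  36.5  -0.3] 11.2
186 [-31.4  35.8  -0.3] 11.8
189 [-29.5  36.2  -0.3] 11.4
192 [-28.7  32.4  -0.3] 15.2
195 [-28.6  26.5  -0.3] 21.2
198 [-28.4  21.   -0.3] 26.6
201 [-30.2   9.8  -0.2] 37.9
204 [-29.3   7.5  -0.2] 40.2
207 [-28.    6.5  -0.2] 41.1
210 [-26.4   6.6  -0.2] 41.0
213 [-26.7   1.1  -0.2] 46.5
```

Call:
send_rows(increments=[[[0,-0.06,0,0,0,0,1],[0,-0.12,0,0,0,0,1],[0,-0.12,0,0,0,0,1],[0,-0.1,0,0,0,0,1],[0,0,0,0,0,0,1]]], squeeze=100)

```text
t: 10.27
ee_pos: [636.4, 226.0, 174.4]
tool_rot: [0.668, -0.663, 0.236, -0.242]
force: [2.1, 1.2, -1.9]
grip_width: 0.144
```

Call:
send_rows(increments=[[[0,0,0,0,0.969,0,1],[0,0,0,0,0.969,0,1],[0,0,0,0,0.969,0,1],[0,0,0,0,0.969,0,1],[0,0,0,0,0.969,0,1],[0,0,0,0,0.969,0,1],[0,0,0,0,0.969,0,1],[0,0,0,0,0.969,0,1],[0,0,0,0,0.969,0,1],[0,0,0,0,0.969,0,1]]])

```text
t: 11.1
ee_pos: [632.5, 223.6, 165.3]
tool_rot: [-0.524, 0.525, -0.474, 0.474]
force: [0.5, 0.6, -3.3]
grip_width: 0.151
```

Call:
send_rows(increments=[[[0,0,0,0,0.969,0,1],[0,0,0,0,0.969,0,1],[0,0,0,0,0.969,0,1],[0,0,0,0,0.969,0,1],[0,0,0,0,0.969,0,1],[0,0,0,0,0.969,0,1],[0,0,0,0,0.969,0,1],[0,0,0,0,0,0,1]]])

```text
t: 11.77
ee_pos: [632.5, 223.7, 165.5]
tool_rot: [0.378, -0.38, 0.597, -0.597]
force: [0.1, 0.6, -2.9]
grip_width: 0.145
```

```bash
python3 - <<'E'
from h import *
go([564,-135.6,140],-25.1)
E
```

```text
t 11.8 tcp [632.5 223.7 165.5] phi -25.2 tilt 0.15 F [ 0.1  0.6 -2.9] M [ 0.02 -0.06  0.03] grip 0.145 j [-0.05  0.44 -0.44  1.46  0.19  1.28 -0.95]
shift total units [1.1809 0.0867 0.3029] rows 10 each [0.1181 0.0087 0.0303]
turn y total -0.015 rows 1 each -0.015
shift after turn [1.1812 0.0867 0.3014] each [0.1181 0.0087 0.0301]
```

Call:
send_rows(increments=[[[0.118,0.009,0.03,0,0,0,1],[0.118,0.009,0.03,0,0,0,1],[0.118,0.009,0.03,0,0,0,1],[0.118,0.009,0.03,0,0,0,1],[0.118,0.009,0.03,0,0,0,1],[0.118,0.009,0.03,0,0,0,1],[0.118,0.009,0.03,0,0,0,1],[0.118,0.009,0.03,0,0,0,1],[0.118,0.009,0.03,0,0,0,1],[0.118,0.009,0.03,0,0,0,1]]])

```text
t: 12.6
ee_pos: [563.6, -136.4, 139.4]
tool_rot: [0.38, -0.381, 0.596, -0.596]
force: [0.3, -0.7, -2.9]
grip_width: 0.147
```

Call:
send_rows(increments=[[[0,0,0,0,0,0,1],[0,0,0,0,0,0,1],[0,0,0,0,0,0,1],[0,0,0,0,0,0,1],[0,0,0,0,0,0,1],[0,0,0,0,0,0,1]]])

```text
t: 13.1
ee_pos: [565.1, -133.2, 140.4]
tool_rot: [0.381, -0.38, 0.596, -0.596]
force: [-0.3, -0.6, -2.9]
grip_width: 0.143
```

```bash
python3 - <<'E'
from h import *
f=imaging.grab_frame("wrist"); s,R,p=where(); go([564,-135.6,100],-25.1)
cv2.imwrite("pics/w5.png",f["pixels"]); wells(f)
W=cloud(f)
for v in range(150,260,4): print(v,(R.T@(W[v,323]-s["ee_pos"])).round(1),W[v,323,2].round(1))
E
```

```text
t 13.2 tcp [ 565.1 -133.5  140.4] phi -24.9 tilt 0.01 F [-0.2 -0.1 -2.9] M [-0.02  0.02  0.01] grip 0.141 j [ 0.44  0.25 -0.29  1.73  0.08  1.17 -0.31]
t 13.2 tcp [ 565.1 -133.5  140.4] phi -24.9 tilt 0.01 F [-0.2 -0.1 -2.9] M [-0.02  0.02  0.01] grip 0.141 j [ 0.44  0.25 -0.29  1.73  0.08  1.17 -0.31]
shift total units [ 0.0078  0.1347 -0.0003] rows 2 each [ 0.0039  0.0673 -0.0001]
turn y total 0.037 rows 1 each 0.0369
shift after turn [ 0.0078  0.1347 -0.0002] each [ 0.0039  0.0673 -0.0001]
well [ 604.07595825 -181.37609863] sep 90.45966090598274 gapdir 95.33616147983113
well [560.94058228 -79.52832413] sep 70.85775391947983 gapdir 54.72498544436726
well [544.8711853   -2.54120636] sep 56.78149254429677 gapdir 58.71353334648668
plate (array([ 564.08496094, -140.32542419]), (441.52880859375, 135.4255828857422), -85.17428827285767) collar z 40.17937666954206
150 [-41.3 124.1  -1.1] 16.3
154 [-37.9 124.1  -1.1] 16.3
158 [-34.7 122.2  -1.1] 18.2
162 [-31.1 123.3  -1.1] 17.1
166 [-27.6 123.1  -1.1] 17.3
170 [-24.1 123.   -1.1] 17.4
174 [-39.3  36.4  -0.8] 104.0
178 [-36.9  36.5  -0.8] 103.9
182 [-34.7  35.5  -0.8] 104.9
186 [-31.9  37.   -0.8] 103.4
190 [-29.7  36.   -0.8] 104.4
194 [-28.7  30.7  -0.8] 109.7
198 [-28.9  21.9  -0.7] 118.5
202 [-30.5   9.3  -0.7] 131.1
206 [-28.6   8.6  -0.7] 131.8
210 [-26.7   7.9  -0.7] 132.5
214 [-26.9   1.   -0.6] 139.4
218 [-27.   -4.9  -0.6] 145.3
222 [-27.3 -10.9  -0.6] 151.3
226 [-27.2 -15.4  -0.6] 155.8
230 [-26.7 -18.7  -0.6] 159.1
234 [-26.5 -22.7  -0.6] 163.1
238 [-25.9 -25.4  -0.5] 165.8
242 [-24.6 -26.6  -0.5] 167.0
246 [-23.  -27.   -0.5] 167.4
250 [-21.5 -27.4  -0.5] 167.8
254 [-19.3 -26.7  -0.5] 167.1
258 [-17.5 -26.7  -0.5] 167.1
```

View pics/w5.png

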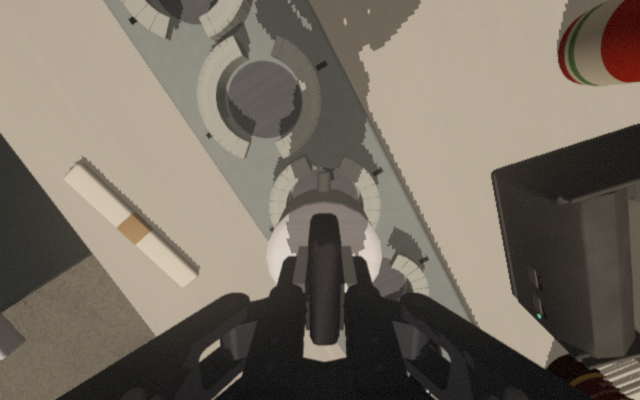

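Pin at (325,180) lines up with the collar gap of well_2. I lower partway and re-check.

Call:
send_rows(increments=[[[0.008,0.04,0,0,0.037,0,1],[0,0.04,0,0,0,0,1],[0,0,0,0,0,0,1],[0,0,0,0,0,0,1],[0,0,0,0,0,0,1]]])

```text
t: 13.57
ee_pos: [563.5, -136.9, 115.9]
tool_rot: [0.378, -0.379, 0.597, -0.597]
force: [0.2, 0.1, -2.6]
grip_width: 0.142
```

```bash
python3 - <<'E'
from h import *
go([564,-135.6,90],-25.1)
f=imaging.grab_frame("wrist");go([564,-135.6,90],-25.1)
W=cloud(f);z=W[...,2]
cv2.imwrite("pics/w6.png",f["pixels"])
E
```

```text
t 13.6 tcp [ 563.5 -136.9  115.9] phi -25.2 tilt 0.05 F [ 0.2  0.1 -2.6] M [ 0.02 -0.01  0.02] grip 0.142 j [ 0.44  0.27 -0.28  1.76  0.08  1.12 -0.31]
shift total units [-0.0046  0.0864 -0.0005] rows 1 each [-0.0046  0.0864 -0.0005]
turn y total -0.031 rows 1 each -0.0309
shift after turn [-0.0047  0.0864 -0.0004] each [-0.0047  0.0864 -0.0004]
t 13.6 tcp [ 563.9 -137.   116.4] phi -25.2 tilt 0.01 F [ 0.2 -0.6 -2.8] M [0.   0.02 0.  ] grip 0.145 j [ 0.44  0.27 -0.28  1.76  0.08  1.12 -0.31]
shift total units [-0.0043  0.0882 -0.0017] rows 1 each [-0.0043  0.0882 -0.0017]
turn y total -0.031 rows 1 each -0.0306
shift after turn [-0.0043  0.0882 -0.0017] each [-0.0043  0.0882 -0.0017]
```

View pics/w6.png

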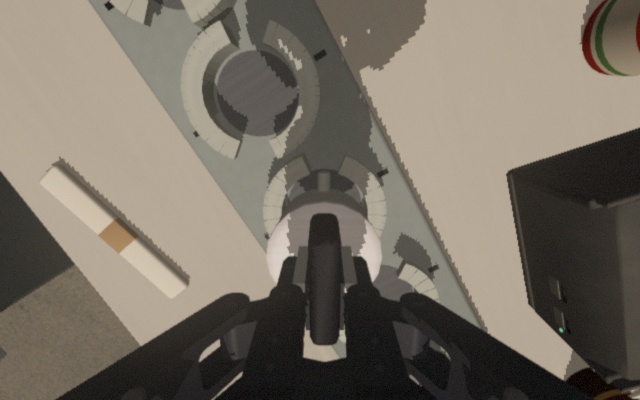

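```bash
cat >> h.py <<'E'
from scipy.optimize import least_squares
def fitc(p,r,c0):
    return least_squares(lambda c:np.hypot(p[:,0]-c[0],p[:,1]-c[1])-r,c0,loss='soft_l1').x
def cmp(f,well):
    """pot axis (body cylinder r30) and well centre (collar), as seen in same frame"""
    s=monitor.observe(); R=Rt(s); T=s["ee_pos"]; W=cloud(f)
    b=f["pixels"]; L=(W-T)@R   # tool coords
    d=np.hypot(W[...,0]-well[0],W[...,1]-well[1]); z=W[...,2]
    m=(z>37)&(z<43)&(d<55); p=W[m][:,:2]
    e=np.zeros(z.shape,np.uint8); e[m]=1
    dm=d[m]
    # radial model: mid radius, use bounds outer 46/inner 32 by mean radius 39
    def res(c):
        r=np.hypot(p[:,0]-c[0],p[:,1]-c[1]); return np.maximum(0,r-45.5)+np.maximum(0,32.5-r)
    cw=least_squares(res,np.array(well)).x
    # pot side wall: tool y between 10 and 30 (below lid), away from pins
    k=(L[...,1]>12)&(L[...,1]<32)&(np.hypot(L[...,0],L[...,2])<40)
    q=W[k][:,:2]; cp=fitc(q,30,T[:2]) if len(q)>20 else None
    print("collar pts",m.sum(),"well",cw.round(1),"wall pts",k.sum(),"pot",None if cp is None else cp.round(1),"well-pot in tool",None if cp is None else (R.T@np.r_[cw-cp,0]).round(1),"pot-tcp tool",None if cp is None else (R.T@np.r_[cp-T[:2],0]).round(1))
E
python3 - <<'E'
from h import *
f=imaging.grab_frame("wrist"); where(); cmp(f,(563.4,-136.8))
f=imaging.grab_frame("wrist"); where(); cmp(f,(563.4,-136.8))
E
```

```text
t 13.7 tcp [ 564.1 -137.   116.7] phi -25.2 tilt 0.04 F [-0.7 -0.  -2.7] M [ 0.02 -0.01 -0.  ] grip 0.145 j [ 0.44  0.27 -0.28  1.76  0.08  1.12 -0.31]
collar pts 3075 well [ 564.6 -133.1] wall pts 549 pot [ 563.1 -138.1] well-pot in tool [-5.1  0.  -0.8] pot-tcp tool [ 1.4 -0.  -0.4]
t 13.7 tcp [ 564.1 -137.1  116.9] phi -25.2 tilt 0.05 F [-0.7 -0.  -2.8] M [ 0.02 -0.06 -0.02] grip 0.143 j [ 0.44  0.27 -0.28  1.76  0.08  1.12 -0.31]
collar pts 3069 well [ 564.6 -133.1] wall pts 561 pot [ 563.3 -138.2] well-pot in tool [-5.1 -0.  -1.1] pot-tcp tool [ 1.3 -0.  -0.3]
```

```bash
cat >> h.py <<'E'
def wellfit(f,well):
    W=cloud(f); z=W[...,2]; d=np.hypot(W[...,0]-well[0],W[...,1]-well[1]); m=(z>37.5)&(z<43)&(d<55); p=W[m][:,:2]
    def res(c):
        r=np.hypot(p[:,0]-c[0],p[:,1]-c[1]); return np.maximum(0,r-46)+np.maximum(0,32-r)+0.02*(r-39)
    c=least_squares(res,np.array(well),loss='soft_l1',f_scale=.5).x
    r=np.hypot(*(p-c).T); a=np.degrees(np.arctan2(*(p-c).T[::-1])); h,_=np.histogram(a,bins=np.arange(-180,181,20))
    print("wellfit",m.sum(),c.round(1),"r pct",np.percentile(r,[1,10,50,90,99]).round(1),h)
    return c
E
python3 - <<'E'
from h import *
f=imaging.grab_frame("wrist"); where()
for w in [(571.6,-234.3),(563.4,-136.8),(555.2,-39.1),(547.2,58.5)]: wellfit(f,w)
for n in ["/tmp/w1.npz","/tmp/w2.npz","/tmp/w3.npz"]:
    g=dict(np.load(n)); print(n)
    for w in [(571.6,-234.3),(563.4,-136.8),(555.2,-39.1),(547.2,58.5)]: wellfit(g,w)
for n in ["scene","side"]:
    g=imaging.grab_frame(n); print(n)
    for w in [(571.6,-234.3),(555.2,-39.1),(547.2,58.5)]: wellfit(g,w)
E
```

```text
t 13.8 tcp [ 564.1 -137.1  116.9] phi -25.2 tilt 0.05 F [-0.4  0.4 -3.3] M [ 0.01 -0.02  0.02] grip 0.145 j [ 0.44  0.27 -0.28  1.76  0.08  1.12 -0.31]
wellfit 785 [ 572.2 -233.9] r pct [32.1 34.2 40.7 45.1 45.9] [ 55   8   0   0   0   0   0   0  83 257 266 116   0   0   0   0   0   0]
wellfit 3062 [ 564.4 -134.3] r pct [30.9 33.  39.3 44.4 51.7] [  4   0   0   0   0   0  77 303 329 348 349  95   0 327 361 330 318 221]
wellfit 6840 [555.7 -38.2] r pct [31.7 33.5 39.8 45.2 54.1] [430 404 160   0 397 412 421 443 468 491 519 159   0 577 549 491 473 446]
wellfit 1355 [550.4  52.2] r pct [27.8 31.7 38.3 46.2 48.5] [153 471   0  57 536 138   0   0   0   0   0   0   0   0   0   0   0   0]
/tmp/w1.npz
wellfit 1604 [ 572.5 -233.4] r pct [31.9 33.5 39.7 45.1 52.6] [ 98 104  43   0  95 118 119 119 122 114 115  38   0 105 112 103  99 100]
wellfit 1600 [ 564.1 -137.2] r pct [32.1 33.7 39.8 45.2 54.3] [ 98 100  32   0 111 114 117 112 118 122 116  41   0 105 109 104 102  99]
wellfit 1595 [555.9 -38.8] r pct [32.  33.7 39.9 45.1 54.5] [ 96 101  38   0 103 115 110 117 116 115 116  35   0 118 108 106 
[... 1159 characters left out ...]
5 161 157 151]
scene
wellfit 116 [ 570.3 -234.3] r pct [27.4 32.3 40.5 47.3 52.9] [ 8  9  4  0  7  7  5  6 12  8  0  0  0 12 11 11  7  9]
wellfit 146 [554.3 -38.1] r pct [28.8 32.8 40.5 47.8 53.6] [ 8 12  1  1 10 11 11 10  7  9 10  3  1 11 12  8 10 11]
wellfit 149 [544.5  57.4] r pct [28.7 32.9 40.  46.3 51.7] [10  7  3  1 12 10 10  6 11  9  8  5  3  7 12 10 14 11]
side
wellfit 45 [ 570.5 -229. ] r pct [34.  35.3 41.4 46.2 51.2] [6 3 2 0 0 0 0 1 3 4 6 0 0 3 4 4 7 2]
wellfit 127 [555.8 -37.7] r pct [30.2 33.7 40.5 46.6 53.5] [ 7  3  7  0 10 11  7 10  7  4  7  7  0 13  9 13  9  3]
wellfit 169 [546.6  58.3] r pct [30.9 33.1 40.2 45.9 52.8] [ 8 10  4  0 15 13 12 11 10  8  7 10  0 12 16 18 10  5]
```

Scene, side and wrist fits of the wells agree within about 1.5 mm, and the wrist camera carries a bias of about 0.9 mm along -tool x. In the same frame the pot sits about 2 mm short of the well centre, so I correct that and lower.

```bash
python3 - <<'E'
from h import *
go([564.5,-134.8,92],-25.1)
E
```

```text
t 13.9 tcp [ 564.  -137.1  116.8] phi -25.2 tilt 0.04 F [-0.5  0.3 -2.6] M [ 0.   -0.    0.04] grip 0.145 j [ 0.44  0.27 -0.28  1.76  0.08  1.12 -0.31]
shift total units [-0.0076  0.0828 -0.0018] rows 1 each [-0.0076  0.0828 -0.0018]
turn y total -0.032 rows 1 each -0.032
shift after turn [-0.0076  0.0828 -0.0018] each [-0.0076  0.0828 -0.0018]
```

Call:
send_rows(increments=[[[-0.008,0.02,-0.002,0,-0.032,0,1],[0,0.02,0,0,0,0,1],[0,0.02,0,0,0,0,1],[0,0.02,0,0,0,0,1],[0,0,0,0,0,0,1],[0,0,0,0,0,0,1],[0,0,0,0,0,0,1],[0,0,0,0,0,0,1]]], squeeze=120)

```text
t: 14.53
ee_pos: [564.5, -134.7, 92.7]
tool_rot: [-0.38, 0.379, -0.597, 0.597]
force: [0.4, 1.0, -2.8]
grip_width: 0.137
```

Call:
send_rows(increments=[[[0,0,0,0,0,0,1],[0,0,0,0,0,0,1]]])

```text
t: 14.7
ee_pos: [564.5, -134.7, 92.7]
tool_rot: [-0.38, 0.379, -0.596, 0.597]
force: [-0.5, -0.5, -2.2]
grip_width: 0.138
```

Call:
send_rows(increments=[[[0,0.01,0,0,0,0,1],[0,0.01,0,0,0,0,1],[0,0.01,0,0,0,0,1],[0,0,0,0,0,0,1],[0,0,0,0,0,0,1]]])

```text
t: 15.12
ee_pos: [563.9, -134.5, 82.9]
tool_rot: [0.379, -0.38, 0.597, -0.596]
force: [-0.4, 0.2, -2.7]
grip_width: 0.137
```

Call:
send_rows(increments=[[[0,0.01,0,0,0,0,1],[0,0.01,0,0,0,0,1],[0,0.01,0,0,0,0,1],[0,0.01,0,0,0,0,1],[0,0,0,0,0,0,1],[0,0,0,0,0,0,1]]])

```text
t: 15.62
ee_pos: [564.0, -134.5, 71.0]
tool_rot: [0.379, -0.38, 0.597, -0.597]
force: [0.4, -0.1, -3.3]
grip_width: 0.138
```

Call:
send_rows(increments=[[[0,0.005,0,0,0,0,1],[0,0.005,0,0,0,0,1],[0,0,0,0,0,0,1],[0,0,0,0,0,0,1]]])

```text
t: 15.95
ee_pos: [564.2, -134.6, 68.3]
tool_rot: [0.379, -0.38, 0.597, -0.597]
force: [0.8, 0.1, -2.6]
grip_width: 0.137
```

Call:
send_rows(increments=[[[0,0.004,0,0,0,0,1],[0,0.004,0,0,0,0,1],[0,0,0,0,0,0,1],[0,0,0,0,0,0,1]]])

```text
t: 16.28
ee_pos: [564.2, -134.6, 66.0]
tool_rot: [-0.379, 0.379, -0.597, 0.597]
force: [-0.2, -0.6, -2.7]
grip_width: 0.136
```

Call:
send_rows(increments=[[[0,0.004,0,0,0,0,1],[0,0,0,0,0,0,1],[0,0,0,0,0,0,1]]])

```text
t: 16.53
ee_pos: [564.3, -134.5, 65.7]
tool_rot: [-0.379, 0.379, -0.597, 0.597]
force: [-3.8, 0.6, 6.4]
grip_width: 0.139
```

Seated: TCP z is 65.7 as expected, with about 9 N of contact. Now I twist clockwise about the pot axis.

Call:
send_rows(increments=[[[0,0,0.0006,0,0.8,0,1],[0,0,0.0006,0,0.8,0,1],[0,0,0.0006,0,0.8,0,1],[0,0,0.0006,0,0.8,0,1],[0,0,0.0006,0,0.8,0,1],[0,0,0.0006,0,0.8,0,1],[0,0,0.0006,0,0.8,0,1],[0,0,0.0006,0,0.8,0,1],[0,0,0,0,0,0,1]]])

```text
t: 17.28
ee_pos: [566.9, -135.7, 65.7]
tool_rot: [-0.217, 0.214, -0.673, 0.674]
force: [0.3, -0.3, 2.7]
grip_width: 0.138
```

```bash
python3 - <<'E'
from h import *
where()
E
```

```text
t 17.3 tcp [ 566.9 -135.7   65.7] phi -54.5 tilt 0.20 F [ 0.3 -0.3  2.7] M [-0.18 -0.33 -0.04] grip 0.138 j [ 0.36  0.32 -0.2   1.8   0.07  1.02 -0.82]
```

Call:
send_rows(increments=[[[0,0,0.0006,0,0.8,0,1],[0,0,0.0006,0,0.8,0,1],[0,0,0.0006,0,0.8,0,1],[0,0,0.0006,0,0.8,0,1],[0,0,0.0006,0,0.8,0,1],[0,0,0.0006,0,0.8,0,1],[0,0,0,0,0,0,1]]])

```text
t: 17.87
ee_pos: [567.4, -136.8, 65.7]
tool_rot: [-0.085, 0.082, -0.702, 0.703]
force: [2.4, -0.2, 1.4]
grip_width: 0.142
```

```bash
python3 - <<'E'
from h import *
where()
E
```

```text
t 17.9 tcp [ 567.4 -136.8   65.7] phi -76.4 tilt 0.21 F [ 2.4 -0.2  1.4] M [-0.3  -0.39 -0.06] grip 0.142 j [ 0.31  0.32 -0.14  1.8   0.05  1.02 -1.18]
```

Call:
send_rows(increments=[[[0,0,0,0,0.5,0,1],[0,0,0,0,0.5,0,1],[0,0,0,0,0.5,0,1],[0,0,0,0,0.4,0,1],[0,0,0,0,0,0,1],[0,0,0,0,0,0,1]]])

```text
t: 18.37
ee_pos: [567.3, -136.2, 65.6]
tool_rot: [-0.033, 0.031, -0.706, 0.707]
force: [3.7, -0.1, 2.3]
grip_width: 0.133
```

```bash
python3 - <<'E'
from h import *
where()
E
```

```text
t 18.4 tcp [ 567.3 -136.2   65.6] phi -84.8 tilt 0.18 F [ 3.7 -0.1  2.3] M [-0.46 -0.53  1.12] grip 0.133 j [ 0.3   0.32 -0.12  1.8   0.05  1.02 -1.33]
```

Call:
send_rows(increments=[[[0,0,0,0,0.2,0,1],[0,0,0,0,0.2,0,1],[0,0,0,0,0.2,0,1],[0,0,0,0,0,0,1],[0,0,0,0,0,0,1],[0,0,0,0,0,0,1]]])

```text
t: 18.87
ee_pos: [567.2, -136.3, 65.7]
tool_rot: [-0.015, 0.013, -0.707, 0.707]
force: [4.9, 0.2, 5.5]
grip_width: 0.139
```

```bash
python3 - <<'E'
from h import *
where()
f=imaging.grab_frame("wrist"); cv2.imwrite("pics/w7.png",f["pixels"])
E
```

```text
t 18.9 tcp [ 567.2 -136.3   65.7] phi -87.8 tilt 0.17 F [4.9 0.2 5.5] M [-0.38 -0.8   2.02] grip 0.139 j [ 0.29  0.32 -0.12  1.8   0.04  1.02 -1.38]
```

View pics/w7.png

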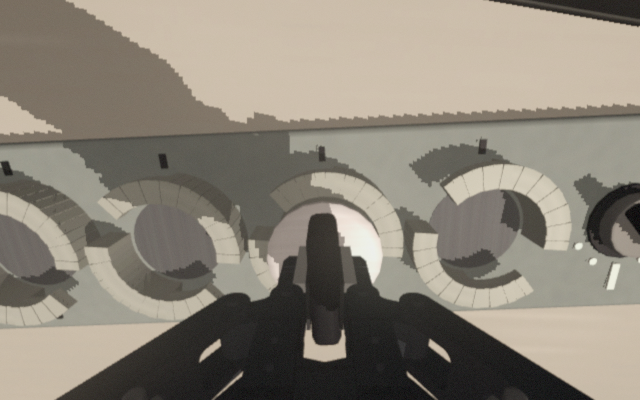

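The handle stops at 2 N m torque, in line with the mark at (322,154). I release, lift and inspect.

Call:
send_rows(increments=[[[0,0,0,0,-0.4,0,1],[0,0,0,0,0,0,0],[0,0,0,0,0,0,0],[0,0,0,0,0,0,0],[0,0,0,0,0,0,0],[0,-0.05,0,0,0,0,0],[0,-0.12,0,0,0,0,0],[0,-0.12,0,0,0,0,0],[0,-0.12,0,0,0,0,0],[0,-0.1,0,0,0,0,0]]])

```text
t: 19.75
ee_pos: [565.4, -136.6, 220.0]
tool_rot: [0.024, -0.024, 0.707, -0.707]
force: [0.4, -0.6, -0.9]
grip_width: 0.999
```

Call:
send_rows(increments=[[[0,0,0,0,0,0,0],[0,0,0,0,0,0,0],[0,0,0,0,0,0,0]]])

```text
t: 20.0
ee_pos: [565.0, -136.5, 216.8]
tool_rot: [0.023, -0.025, 0.707, -0.707]
force: [-1.1, 0.4, -1.3]
grip_width: 0.996
```

```bash
python3 - <<'E'
from h import *
where()
f=imaging.grab_frame("wrist"); cv2.imwrite("pics/w8.png",f["pixels"]); print("locked?"); handles(f,86,100); print("table"); handles(f)
for n in ["scene","side"]:
    g=imaging.grab_frame(n); print(n); handles(g); cv2.imwrite(f"pics/{n}2.png",g["pixels"])
E
```

```text
t 20.0 tcp [ 565.  -136.5  216.8] phi -86.1 tilt 0.11 F [-1.1  0.4 -1.3] M [ 0.01  0.02 -0.03] grip 0.996 j [ 0.3   0.19 -0.12  1.64  0.02  1.31 -1.33]
locked?
handle px [514.  14.] 4799 c [ 721.4 -251.1] size [143.7  29.6] ang 84.3 ztop 94.2
handle px [324. 192.] 830 c [ 566.6 -135.6] size [54.3 12.8] ang 4.3 ztop 92.0
table
handle px [473.  32.] 2384 c [ 707.2 -248.9] size [143.   13.4] ang 81.1 ztop 76.8
scene
handle px [345. 157.] 196 c [ 764.1 -209.5] size [219.5 118. ] ang 32.7 ztop 77.0
handle px [284. 242.] 73 c [429.9 243. ] size [54.3 13.6] ang 37.0 ztop 73.2
handle px [241. 250.] 67 c [471.  354.6] size [57.6 11.6] ang -4.2 ztop 73.8
handle px [202. 263.] 79 c [481.9 466.7] size [51.7 15.9] ang 39.9 ztop 73.3
handle px [459. 303.] 256 c [-19.7  32.2] size [131.4  61. ] ang 33.8 ztop 78.7
side
handle px [275. 173.] 152 c [ 723.  -226.6] size [166.1  77.1] ang 50.3 ztop 76.4
handle px [514. 209.] 224 c [12.8 35.8] size [133.7  62.5] ang -18.7 ztop 77.2
handle px [363. 242.] 88 c [431.9 244.1] size [50.   7.8] ang 32.8 ztop 75.0
handle px [286. 272.] 154 c [596.1 373.8] size [52.9 13.2] ang -32.3 ztop 75.8
handle px [346. 269.] 140 c [470.7 355.8] size [52.8 12.9] ang 2.2 ztop 75.1
handle px [336. 304.] 210 c [483.6 465. ] size [55.7 14.3] ang 40.5 ztop 75.5
```

View pics/w8.png

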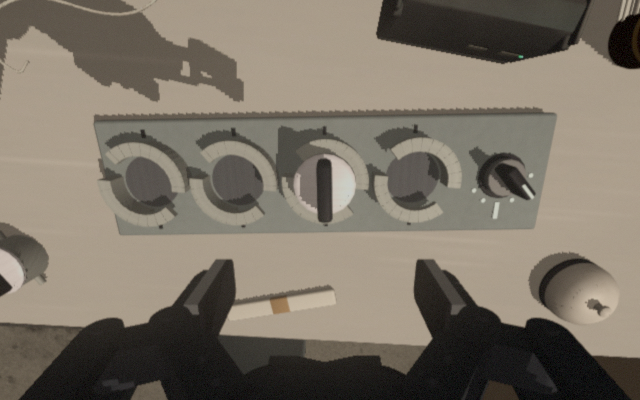

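Wrist view: the pot in well_2 (324,190) is locked, handle at 4.3° against a yaw of 4.9°, top z 92. B and C are still in place on the table. Next pot B goes to well_3.

```bash
python3 - <<'E'
from h import *
go([431.3,243.5,225],-56)
E
```

```text
t 20.1 tcp [ 564.7 -136.3  215.8] phi -86.1 tilt 0.21 F [-0.7 -0.3  0.3] M [ 0.02 -0.01 -0.01] grip 0.999 j [ 0.3   0.19 -0.12  1.64  0.02  1.31 -1.33]
shift total units [ 0.3572 -0.028  -1.2933] rows 11 each [ 0.0325 -0.0025 -0.1176]
turn y total -6.564 rows 7 each -0.9377
shift after turn [-0.3392 -0.0305 -1.2981] each [-0.0308 -0.0028 -0.118 ]
```

Call:
send_rows(increments=[[[0,0,0,0,-0.938,0,0],[0,0,0,0,-0.938,0,0],[0,0,0,0,-0.938,0,0],[0,0,0,0,-0.938,0,0],[0,0,0,0,-0.938,0,0],[0,0,0,0,-0.938,0,0],[0,0,0,0,-0.938,0,0]]])

```text
t: 20.73
ee_pos: [565.1, -136.3, 216.3]
tool_rot: [0.207, -0.209, 0.676, -0.675]
force: [-0.0, -0.7, -0.0]
grip_width: 1.0
```

Call:
send_rows(increments=[[[-0.031,-0.003,-0.118,0,0,0,0],[-0.031,-0.003,-0.118,0,0,0,0],[-0.031,-0.003,-0.118,0,0,0,0],[-0.031,-0.003,-0.118,0,0,0,0],[-0.031,-0.003,-0.118,0,0,0,0],[-0.031,-0.003,-0.118,0,0,0,0],[-0.031,-0.003,-0.118,0,0,0,0],[-0.031,-0.003,-0.118,0,0,0,0],[-0.031,-0.003,-0.118,0,0,0,0],[-0.031,-0.003,-0.118,0,0,0,0]]])

```text
t: 21.57
ee_pos: [443.3, 210.2, 225.8]
tool_rot: [-0.206, 0.207, -0.676, 0.676]
force: [1.6, -0.1, 0.5]
grip_width: 0.999
```

Call:
send_rows(increments=[[[-0.031,-0.003,-0.118,0,0,0,0],[0,0,0,0,0,0,0],[0,0,0,0,0,0,0],[0,0,0,0,0,0,0],[0,0,0,0,0,0,0],[0,0,0,0,0,0,0]]])

```text
t: 22.07
ee_pos: [433.2, 241.9, 227.2]
tool_rot: [-0.206, 0.206, -0.676, 0.677]
force: [0.7, -0.2, -0.2]
grip_width: 1.003
```

```bash
python3 - <<'E'
from h import *
where()
f=imaging.grab_frame("wrist"); cv2.imwrite("pics/w9.png",f["pixels"]); handles(f); where()
E
```

```text
t 22.1 tcp [433.2 241.9 227.2] phi -56.1 tilt 0.06 F [ 0.7 -0.2 -0.2] M [-0.03 -0.03 -0.03] grip 1.003 j [-0.05  0.02 -0.52  1.81  0.01  1.32 -1.55]
handle px [143.  14.] 526 c [472.8 453.7] size [21.9 13.9] ang 41.1 ztop 73.8
handle px [247.  84.] 984 c [472.8 353.3] size [54.6 13.4] ang -1.7 ztop 74.0
handle px [325. 186.] 670 c [433.1 241.8] size [54.4 12.5] ang 32.0 ztop 74.1
t 22.1 tcp [433.2 242.2 227.3] phi -56.1 tilt 0.04 F [-0.5  0.9  0.3] M [-0.    0.02 -0.02] grip 0.998 j [-0.05  0.02 -0.52  1.81  0.01  1.32 -1.55]
```

View pics/w9.png

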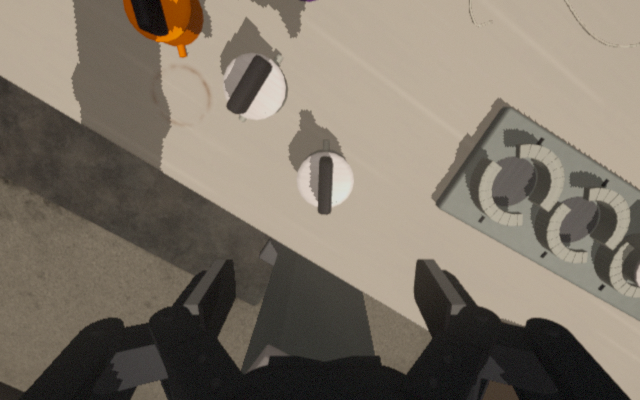

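Steel pot B is at (326,183), its handle nearly aligned with the jaws. C is at (255,87) and orange at (163,12). Grasping B.

```bash
python3 - <<'E'
from h import *
go([432.2,241.1,47.6],-57.7)
E
```

```text
t 22.1 tcp [433.2 242.2 227.3] phi -56.1 tilt 0.04 F [-0.5  0.9  0.3] M [-0.    0.02 -0.02] grip 0.998 j [-0.05  0.02 -0.52  1.81  0.01  1.32 -1.55]
shift total units [0.0042 0.5991 0.0011] rows 5 each [0.0008 0.1198 0.0002]
turn y total 0.346 rows 1 each 0.3458
shift after turn [0.0042 0.5991 0.0013] each [0.0008 0.1198 0.0003]
```

Call:
send_rows(increments=[[[0.001,0.1,0,0,0.346,0,0],[0.001,0.1,0,0,0,0,0],[0.001,0.1,0,0,0,0,0],[0.001,0.1,0,0,0,0,0],[0,0.1,0,0,0,0,0],[0,0.06,0,0,0,0,0],[0,0.03,0,0,0,0,0],[0,0.009,0,0,0,0,0],[0,0,0,0,0,0,0]]])

```text
t: 22.87
ee_pos: [431.9, 242.6, 48.0]
tool_rot: [0.197, -0.197, 0.679, -0.679]
force: [-0.1, -0.9, 0.7]
grip_width: 1.0
```

Call:
send_rows(increments=[[[0,0,0,0,0,0,0.5],[0,0,0,0,0,0,0.7],[0,0,0,0,0,0,0.85],[0,0,0,0,0,0,1],[0,0,0,0,0,0,1],[0,0,0,0,0,0,1],[0,0,0,0,0,0,1],[0,0,0,0,0,0,1]]], squeeze=60)

```text
t: 23.53
ee_pos: [431.9, 242.8, 48.2]
tool_rot: [-0.198, 0.197, -0.679, 0.679]
force: [0.3, -1.1, 1.8]
grip_width: 0.149
```

```bash
cat >> h.py <<'E'
def axis(f,zl):
    """pot in the jaws: pin tip / wall / lid edge, tool x; zl = world z of the underside"""
    s=monitor.observe(); R=Rt(s); T=s["ee_pos"]; W=cloud(f); L=(W-T)@R; h=W[...,2]-zl
    c=(abs(L[...,2])<3)&(L[...,0]<-15)&(L[...,0]>-50)
    pin=L[c&(h>5)&(h<14)][:,0]; wall=L[c&(h>15)&(h<35)][:,0]
    k=(h>15)&(h<36)&(np.hypot(L[...,0],L[...,2])<40); q=L[k]; cc=fitc(q[:,[0,2]],30,[0,0])
    print("pin tip",np.percentile(pin,3).round(1) if len(pin) else None,"(-41)  wall",np.median(wall).round(1) if len(wall) else None,"(-30) circle",cc.round(1),k.sum())
E
python3 - <<'E'
from h import *
s,_,_=where(); f=imaging.grab_frame("wrist"); axis(f,0); cv2.imwrite("pics/w10.png",f["pixels"])
E
```

```text
t 23.5 tcp [431.9 242.8  48.2] phi -57.6 tilt 0.03 F [ 0.3 -1.1  1.8] M [-0.11 -0.1   0.04] grip 0.149 j [-0.08  0.21 -0.52  2.01  0.13  0.95 -1.67]
pin tip -40.6 (-41)  wall -29.4 (-30) circle [0.6 0.3] 576
```

View pics/w10.png

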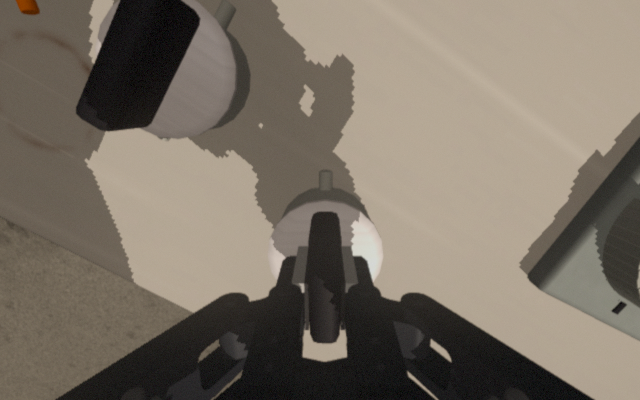

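Call:
send_rows(increments=[[[0,-0.06,0,0,0,0,1],[0,-0.12,0,0,0,0,1],[0,-0.12,0,0,0,0,1],[0,-0.08,0,0,0,0,1],[0,0,0,0,0,0,1]]], squeeze=110)

```text
t: 24.0
ee_pos: [434.2, 244.8, 167.0]
tool_rot: [0.201, -0.195, 0.679, -0.679]
force: [0.7, -0.5, -3.2]
grip_width: 0.144
```

Call:
send_rows(increments=[[[0,0,0,0,-0.886,0,1],[0,0,0,0,-0.886,0,1],[0,0,0,0,-0.886,0,1],[0,0,0,0,-0.886,0,1],[0,0,0,0,-0.886,0,1],[0,0,0,0,-0.886,0,1],[0,0,0,0,-0.886,0,1],[0,0,0,0,-0.886,0,1],[0,0,0,0,0,0,1]]])

```text
t: 24.75
ee_pos: [430.4, 242.4, 160.1]
tool_rot: [0.379, -0.381, 0.596, -0.596]
force: [-0.0, 0.1, -3.5]
grip_width: 0.143
```

```bash
python3 - <<'E'
from h import *
go([556.3,-37.9,117],-25.1)
E
```

```text
t 24.8 tcp [430.4 242.4 160.1] phi -24.9 tilt 0.19 F [-0.   0.1 -3.5] M [-0.01  0.04  0.02] grip 0.143 j [-0.03  0.07 -0.55  1.9   0.04  1.18 -1.03]
shift total units [0.6699 0.1434 0.7749] rows 8 each [0.0837 0.0179 0.0969]
turn y total 0.034 rows 1 each 0.0339
shift after turn [0.6678 0.1434 0.7768] each [0.0835 0.0179 0.0971]
```

Call:
send_rows(increments=[[[0.0835,0.018,0.097,0,0.034,0,1],[0.0835,0.018,0.097,0,0,0,1],[0.0835,0.018,0.097,0,0,0,1],[0.0835,0.018,0.097,0,0,0,1],[0.0835,0.018,0.097,0,0,0,1],[0.0835,0.018,0.097,0,0,0,1],[0.0835,0.018,0.097,0,0,0,1],[0.0835,0.018,0.097,0,0,0,1],[0,0,0,0,0,0,1],[0,0,0,0,0,0,1]]])

```text
t: 25.58
ee_pos: [556.1, -40.8, 116.7]
tool_rot: [0.375, -0.378, 0.599, -0.598]
force: [-0.2, 1.3, -3.2]
grip_width: 0.144
```

Call:
send_rows(increments=[[[0,0,0,0,0,0,1],[0,0,0,0,0,0,1],[0,0,0,0,0,0,1],[0,0,0,0,0,0,1],[0,0,0,0,0,0,1],[0,0,0,0,0,0,1]]])

```text
t: 26.08
ee_pos: [557.0, -37.0, 119.0]
tool_rot: [-0.379, 0.379, -0.597, 0.597]
force: [-0.5, -0.2, -3.3]
grip_width: 0.141
```

```bash
python3 - <<'E'
from h import *
f=imaging.grab_frame("wrist"); s,_,_=where(); axis(f,s["ee_pos"][2]-48); wellfit(f,(555.2,-39.1)); wellfit(f,(547.2,58.5)); cv2.imwrite("pics/w11.png",f["pixels"]); go([556.3,-37.9,92],-25.1)
E
```

```text
t 26.1 tcp [557.  -37.2 119. ] phi -25.2 tilt 0.02 F [-0.1  0.3 -3.1] M [-0.02  0.05  0.07] grip 0.142 j [ 0.28  0.23 -0.3   1.81  0.07  1.11 -0.48]
pin tip -40.9 (-41)  wall -29.6 (-30) circle [0.4 0.4] 557
wellfit 2868 [556.1 -36.6] r pct [30.8 32.9 39.3 44.5 51.8] [  1   0   0   0   0   0  34 250 324 332 336  95   0 326 348 320 307 195]
wellfit 6451 [547.3  57.8] r pct [31.8 33.6 39.7 45.  52.4] [403 383 122   0 370 392 395 420 445 473 507 197   0 433 525 494 455 437]
t 26.1 tcp [557.  -37.2 119. ] phi -25.2 tilt 0.02 F [-0.1  0.3 -3.1] M [-0.02  0.05  0.07] grip 0.142 j [ 0.28  0.23 -0.3   1.81  0.07  1.11 -0.48]
shift total units [ 0.0031  0.0899 -0.001 ] rows 1 each [ 0.0031  0.0899 -0.001 ]
turn y total -0.018 rows 1 each -0.0175
shift after turn [ 0.0031  0.0899 -0.001 ] each [ 0.0031  0.0899 -0.001 ]
```

View pics/w11.png

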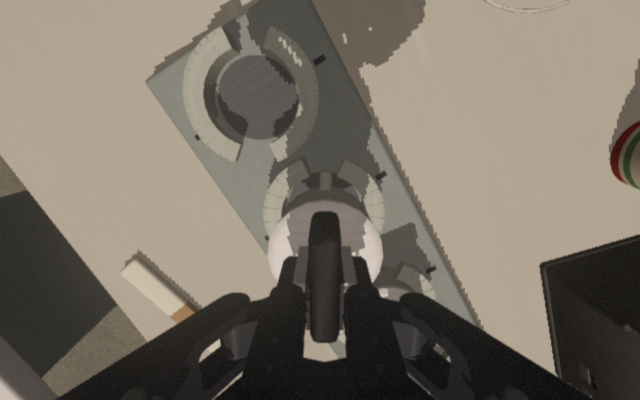

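Call:
send_rows(increments=[[[0.0035,0.02,-0.0015,0,0,0,1],[0,0.025,0,0,0,0,1],[0,0.025,0,0,0,0,1],[0,0.02,0,0,0,0,1],[0,0,0,0,0,0,1],[0,0,0,0,0,0,1],[0,0,0,0,0,0,1],[0,0,0,0,0,0,1],[0,0,0,0,0,0,1]]], squeeze=120)

```text
t: 26.88
ee_pos: [556.5, -38.4, 92.2]
tool_rot: [-0.379, 0.379, -0.597, 0.597]
force: [0.6, 0.2, -2.5]
grip_width: 0.139
```

Call:
send_rows(increments=[[[0,0.01,0,0,0,0,1],[0,0.01,0,0,0,0,1],[0,0.01,0,0,0,0,1],[0,0,0,0,0,0,1],[0,0,0,0,0,0,1]]])

```text
t: 27.3
ee_pos: [555.8, -38.3, 82.4]
tool_rot: [0.379, -0.379, 0.597, -0.597]
force: [-0.2, 1.1, -3.1]
grip_width: 0.139
```

In, no contact. Continuing down to the seat (expected TCP z about 66.2).

Call:
send_rows(increments=[[[0,0.01,0,0,0,0,1],[0,0.01,0,0,0,0,1],[0,0.01,0,0,0,0,1],[0,0.01,0,0,0,0,1],[0,0.008,0,0,0,0,1],[0,0,0,0,0,0,1],[0,0,0,0,0,0,1]]])

```text
t: 27.88
ee_pos: [555.9, -38.3, 68.1]
tool_rot: [0.379, -0.379, 0.597, -0.597]
force: [-0.2, 0.7, -2.9]
grip_width: 0.139
```

Call:
send_rows(increments=[[[0,0.005,0,0,0,0,1],[0,0.004,0,0,0,0,1],[0,0,0,0,0,0,1],[0,0,0,0,0,0,1]]])

```text
t: 28.22
ee_pos: [556.6, -38.4, 66.4]
tool_rot: [-0.379, 0.379, -0.597, 0.597]
force: [0.1, 0.0, 1.5]
grip_width: 0.142
```

Call:
send_rows(increments=[[[0,0.002,0.0003,0,0.8,0,1],[0,0,0.0003,0,0.8,0,1],[0,0,0.0003,0,0.8,0,1],[0,0,0.0003,0,0.8,0,1],[0,0,0.0003,0,0.8,0,1],[0,0,0.0003,0,0.8,0,1],[0,0,0.0003,0,0.8,0,1],[0,0,0.0003,0,0.8,0,1],[0,0,0,0,0,0,1]]])

```text
t: 28.97
ee_pos: [556.3, -38.9, 66.3]
tool_rot: [-0.214, 0.215, -0.674, 0.674]
force: [-4.2, 0.4, 7.7]
grip_width: 0.141
```

Call:
send_rows(increments=[[[0,0,0.0003,0,0.8,0,1],[0,0,0.0003,0,0.8,0,1],[0,0,0.0003,0,0.8,0,1],[0,0,0.0003,0,0.8,0,1],[0,0,0.0003,0,0.8,0,1],[0,0,0.0003,0,0.8,0,1],[0,0,0,0,0,0,1]]])

```text
t: 29.55
ee_pos: [556.5, -38.6, 66.2]
tool_rot: [0.082, -0.082, 0.703, -0.702]
force: [-2.9, 1.1, 6.7]
grip_width: 0.145
```

```bash
python3 - <<'E'
from h import *
where()
E
```

```text
t 29.6 tcp [556.5 -38.6  66.2] phi -76.7 tilt 0.06 F [-2.9  1.1  6.7] M [ 0.46  1.01 -0.08] grip 0.145 j [ 0.17  0.28 -0.17  1.86  0.05  1.01 -1.36]
```

Call:
send_rows(increments=[[[0,0,0,0,0.5,0,1],[0,0,0,0,0.5,0,1],[0,0,0,0,0.5,0,1],[0,0,0,0,0.4,0,1],[0,0,0,0,0.3,0,1],[0,0,0,0,0.2,0,1],[0,0,0,0,0,0,1],[0,0,0,0,0,0,1],[0,0,0,0,0,0,1]]])

```text
t: 30.3
ee_pos: [556.6, -39.1, 66.2]
tool_rot: [-0.017, 0.017, -0.706, 0.707]
force: [-4.2, -1.3, 7.3]
grip_width: 0.141
```

```bash
python3 - <<'E'
from h import *
where()
f=imaging.grab_frame("wrist"); cv2.imwrite("pics/w12.png",f["pixels"])
E
```

```text
t 30.3 tcp [556.6 -39.1  66.2] phi -87.2 tilt 0.10 F [-4.2 -1.3  7.3] M [0.3  0.88 1.8 ] grip 0.141 j [ 0.15  0.27 -0.14  1.86  0.05  1.01 -1.54]
```

At the stop (1.8 N m). Releasing, lifting and inspecting.

Call:
send_rows(increments=[[[0,0,0,0,-0.4,0,1],[0,0,0,0,0,0,0],[0,0,0,0,0,0,0],[0,0,0,0,0,0,0],[0,0,0,0,0,0,0],[0,-0.05,0,0,0,0,0],[0,-0.12,0,0,0,0,0],[0,-0.12,0,0,0,0,0],[0,-0.12,0,0,0,0,0],[0,-0.1,0,0,0,0,0]]])

```text
t: 31.18
ee_pos: [557.4, -39.2, 220.8]
tool_rot: [-0.027, 0.025, -0.707, 0.707]
force: [1.0, -0.6, 0.0]
grip_width: 0.998
```

Call:
send_rows(increments=[[[0,0,0,0,0,0,0],[0,0,0,0,0,0,0],[0,0,0,0,0,0,0]]])

```text
t: 31.43
ee_pos: [556.6, -39.2, 217.5]
tool_rot: [-0.026, 0.027, -0.707, 0.707]
force: [-0.9, 1.0, -0.3]
grip_width: 0.999
```

```bash
python3 - <<'E'
from h import *
where()
f=imaging.grab_frame("wrist"); cv2.imwrite("pics/w13.png",f["pixels"]); print("locked?"); handles(f,86,100); print("table"); handles(f)
g=imaging.grab_frame("side"); print("side"); handles(g)
go([471.5,353.5,225],-90)
E
```

```text
t 31.4 tcp [556.6 -39.2 217.5] phi -85.7 tilt 0.04 F [-0.9  1.  -0.3] M [ 0.04  0.   -0.03] grip 0.999 j [ 0.16  0.14 -0.15  1.7   0.02  1.31 -1.49]
locked?
handle px [591.  10.] 2123 c [ 719.1 -224. ] size [92.4 13.9] ang 88.9 ztop 93.0
handle px [431. 191.] 870 c [ 566.4 -134.9] size [54.3 12.7] ang 5.4 ztop 92.0
handle px [324. 193.] 851 c [556.3 -38.5] size [55.2 12.9] ang 4.6 ztop 92.0
table
handle px [574.  29.] 2144 c [ 708.4 -234.4] size [114.9  13.8] ang 80.0 ztop 76.4
handle px [420. 184.] 269 c [ 566.4 -129.8] size [55.1  6.5] ang -0.6 ztop 76.6
side
handle px [275. 173.] 151 c [ 722.6 -229.9] size [169.7  77.6] ang 52.0 ztop 76.5
handle px [321. 194.] 76 c [556.5 -33.9] size [52.4  7.5] ang 3.6 ztop 77.0
handle px [513. 209.] 221 c [13.9 38.2] size [132.7  59.7] ang -18.8 ztop 77.4
handle px [286. 273.] 124 c [595.5 376.1] size [49.4 11.1] ang -34.6 ztop 75.0
handle px [345. 269.] 134 c [471.7 355.3] size [50.6 10.3] ang -1.4 ztop 75.0
handle px [336. 304.] 215 c [484. 465.] size [54.3 14.8] ang 43.1 ztop 75.6
t 31.5 tcp [556.  -39.2 216.3] phi -85.7 tilt 0.17 F [ 1.4 -0.1  0.7] M [0.01 0.1  0.01] grip 1.002 j [ 0.16  0.14 -0.15  1.7   0.02  1.31 -1.49]
shift total units [ 0.1834 -0.028  -1.3264] rows 11 each [ 0.0167 -0.0025 -0.1206]
turn y total 0.932 rows 1 each 0.9318
shift after turn [ 0.2817 -0.0277 -1.3091] each [ 0.0256 -0.0025 -0.119 ]
```

View pics/w13.png

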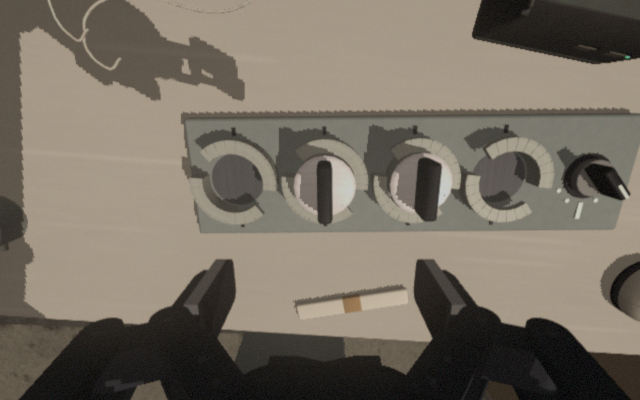

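Two pots are locked (angles 4.6° and 5.4°, tops z 92). Next pot C.

Call:
send_rows(increments=[[[0,0,0,0,0.932,0,0],[0.0256,-0.0025,-0.119,0,0,0,0],[0.0256,-0.0025,-0.119,0,0,0,0],[0.0256,-0.0025,-0.119,0,0,0,0],[0.0256,-0.0025,-0.119,0,0,0,0],[0.0256,-0.0025,-0.119,0,0,0,0],[0.0256,-0.0025,-0.119,0,0,0,0],[0.0256,-0.0025,-0.119,0,0,0,0],[0.0256,-0.0025,-0.119,0,0,0,0]]])

```text
t: 32.28
ee_pos: [494.1, 247.6, 222.6]
tool_rot: [0.001, 0.001, -0.707, 0.707]
force: [0.6, -0.0, -0.6]
grip_width: 1.002
```

Call:
send_rows(increments=[[[0.0256,-0.0025,-0.119,0,0,0,0],[0.0256,-0.0025,-0.119,0,0,0,0],[0.0256,-0.0025,-0.119,0,0,0,0],[0,0,0,0,0,0,0],[0,0,0,0,0,0,0],[0,0,0,0,0,0,0],[0,0,0,0,0,0,0],[0,0,0,0,0,0,0]]])

```text
t: 32.95
ee_pos: [473.2, 351.6, 225.8]
tool_rot: [0.001, -0.001, -0.707, 0.708]
force: [-0.3, 0.0, 0.2]
grip_width: 1.0
```

```bash
python3 - <<'E'
from h import *
where()
f=imaging.grab_frame("wrist"); cv2.imwrite("pics/w14.png",f["pixels"]); handles(f); where()
E
```

```text
t 33.0 tcp [473.2 351.6 225.8] phi -90.2 tilt 0.08 F [-0.3  0.   0.2] M [ 0.04  0.04 -0.03] grip 1.000 j [-0.3   0.23 -0.45  1.6   0.1   1.34 -2.33]
handle px [300.  48.] 1104 c [596.8 373.1] size [54.4 13.8] ang -33.9 ztop 74.0
handle px [209. 175.] 829 c [485.5 464.5] size [54.8 13.9] ang 43.2 ztop 74.0
handle px [322. 186.] 697 c [473.4 353.7] size [54.2 12.7] ang -0.6 ztop 74.1
t 33.0 tcp [473.2 351.8 226. ] phi -90.1 tilt 0.05 F [-1.2  0.5 -0.3] M [-0.    0.   -0.03] grip 1.000 j [-0.3   0.23 -0.45  1.6   0.1   1.34 -2.33]
```

View pics/w14.png

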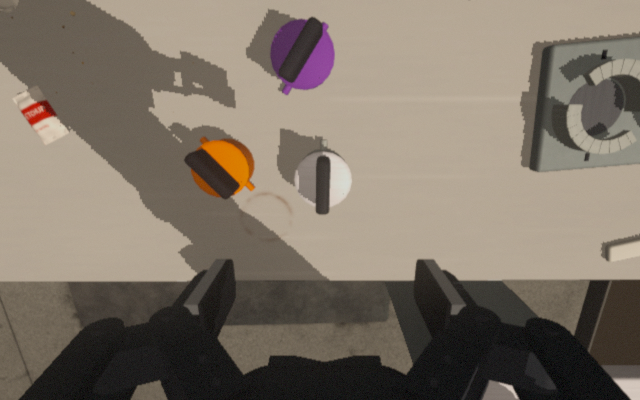

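Steel pot C is at (323,180), with orange at (222,168) about 110 mm away. Grasping C.

```bash
python3 - <<'E'
from h import *
go([472.2,353.6,47.6],-90.5)
E
```

```text
t 33.0 tcp [473.2 351.8 226. ] phi -90.1 tilt 0.05 F [-1.2  0.5 -0.3] M [-0.    0.   -0.03] grip 1.000 j [-0.3   0.23 -0.45  1.6   0.1   1.34 -2.33]
shift total units [ 0.0031  0.5947 -0.0064] rows 5 each [ 0.0006  0.1189 -0.0013]
turn y total 0.078 rows 1 each 0.0776
shift after turn [ 0.0032  0.5947 -0.0064] each [ 0.0006  0.1189 -0.0013]
```

Call:
send_rows(increments=[[[0.001,0.1,-0.002,0,0.078,0,0],[0.001,0.1,-0.002,0,0,0,0],[0.001,0.1,-0.002,0,0,0,0],[0,0.1,0,0,0,0,0],[0,0.1,0,0,0,0,0],[0,0.06,0,0,0,0,0],[0,0.03,0,0,0,0,0],[0,0.005,0,0,0,0,0],[0,0,0,0,0,0,0]]])

```text
t: 33.75
ee_pos: [472.0, 355.0, 48.1]
tool_rot: [-0.002, 0.003, 0.707, -0.707]
force: [-0.5, 0.8, 0.1]
grip_width: 1.003
```

Call:
send_rows(increments=[[[0,0,0,0,0,0,0.5],[0,0,0,0,0,0,0.7],[0,0,0,0,0,0,0.85],[0,0,0,0,0,0,1],[0,0,0,0,0,0,1],[0,0,0,0,0,0,1],[0,0,0,0,0,0,1],[0,0,0,0,0,0,1]]], squeeze=60)

```text
t: 34.42
ee_pos: [471.7, 355.1, 48.0]
tool_rot: [0.002, -0.002, -0.707, 0.707]
force: [0.2, -0.4, 1.5]
grip_width: 0.154
```

```bash
python3 - <<'E'
from h import *
s,_,_=where(); f=imaging.grab_frame("wrist"); axis(f,0); cv2.imwrite("pics/w15.png",f["pixels"])
E
```

```text
t 34.4 tcp [471.7 355.1  48. ] phi -90.4 tilt 0.02 F [ 0.2 -0.4  1.5] M [-0.19  0.01  0.01] grip 0.154 j [-0.33  0.39 -0.43  1.79  0.19  1.01 -2.41]
pin tip -42.3 (-41)  wall -31.0 (-30) circle [-1.   0.1] 539
```

View pics/w15.png

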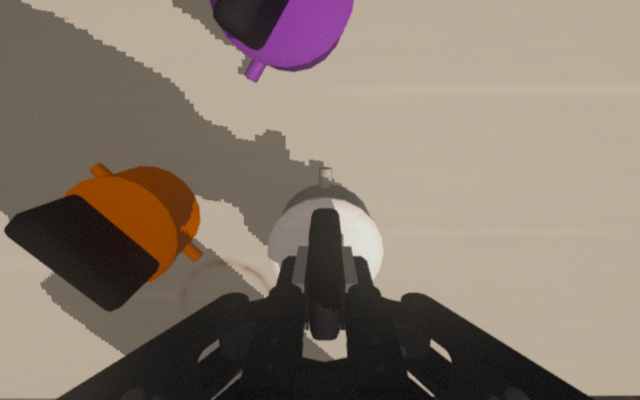

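Call:
send_rows(increments=[[[0,-0.06,0,0,0,0,1],[0,-0.12,0,0,0,0,1],[0,-0.12,0,0,0,0,1],[0,-0.08,0,0,0,0,1],[0,0,0,0,0,0,1],[0,0,0,0,-0.95,0,1],[0,0,0,0,-0.95,0,1],[0,0,0,0,-0.95,0,1],[0,0,0,0,-0.95,0,1],[0,0,0,0,-0.95,0,1]]], squeeze=110)

```text
t: 35.3
ee_pos: [470.6, 354.7, 160.0]
tool_rot: [-0.132, 0.134, -0.694, 0.695]
force: [0.3, 0.4, -1.9]
grip_width: 0.142
```

Call:
send_rows(increments=[[[0,0,0,0,-0.95,0,1],[0,0,0,0,-0.95,0,1],[0,0,0,0,-0.95,0,1],[0,0,0,0,-0.95,0,1],[0,0,0,0,-0.95,0,1],[0,0,0,0,-0.95,0,1],[0,0,0,0,-0.95,0,1],[0,0,0,0,-0.95,0,1],[0,0,0,0,-0.95,0,1],[0,0,0,0,-0.95,0,1]]])

```text
t: 36.13
ee_pos: [470.6, 354.7, 160.0]
tool_rot: [0.38, -0.382, 0.596, -0.596]
force: [0.3, -0.3, -2.7]
grip_width: 0.142
```

```bash
python3 - <<'E'
from h import *
go([547.3,58.1,117],-25.1)
E
```

```text
t 36.1 tcp [470.6 354.7 160. ] phi -24.8 tilt 0.16 F [ 0.3 -0.3 -2.7] M [-0.04 -0.   -0.02] grip 0.142 j [-0.19  0.29 -0.6   1.68  0.17  1.22 -1.26]
shift total units [0.7899 0.144  0.6471] rows 8 each [0.0987 0.018  0.0809]
turn y total 0.064 rows 1 each 0.0641
shift after turn [0.7866 0.144  0.6512] each [0.0983 0.018  0.0814]
```

Call:
send_rows(increments=[[[0.0983,0.018,0.0814,0,0.06,0,1],[0.0983,0.018,0.0814,0,0,0,1],[0.0983,0.018,0.0814,0,0,0,1],[0.0983,0.018,0.0814,0,0,0,1],[0.0983,0.018,0.0814,0,0,0,1],[0.0983,0.018,0.0814,0,0,0,1],[0.0983,0.018,0.0814,0,0,0,1],[0.0983,0.018,0.0814,0,0,0,1],[0,0,0,0,0,0,1],[0,0,0,0,0,0,1]]])

```text
t: 36.97
ee_pos: [546.6, 54.8, 116.5]
tool_rot: [0.375, -0.378, 0.599, -0.598]
force: [-0.1, 1.9, -2.8]
grip_width: 0.143
```

Call:
send_rows(increments=[[[0,0,0,0,0,0,1],[0,0,0,0,0,0,1],[0,0,0,0,0,0,1],[0,0,0,0,0,0,1],[0,0,0,0,0,0,1],[0,0,0,0,0,0,1]]])

```text
t: 37.47
ee_pos: [547.4, 59.1, 118.8]
tool_rot: [-0.379, 0.379, -0.597, 0.597]
force: [0.6, 0.1, -2.5]
grip_width: 0.141
```

```bash
python3 - <<'E'
from h import *
f=imaging.grab_frame("wrist"); s,_,_=where(); axis(f,s["ee_pos"][2]-48); wellfit(f,(547.2,58.5)); cv2.imwrite("pics/w16.png",f["pixels"]); go([547.3,58.1,92],-25.1)
E
```

```text
t 37.5 tcp [547.4  59.  118.7] phi -25.3 tilt 0.01 F [-0.  -0.3 -1.9] M [ 0.    0.03 -0.  ] grip 0.141 j [ 0.22  0.22 -0.42  1.83  0.1   1.11 -0.68]
pin tip -42.5 (-41)  wall -31.3 (-30) circle [-1.3  0.3] 544
wellfit 2791 [547.4  59.1] r pct [32.2 33.9 40.  44.9 45.8] [  0   0   0   0   0   0  21 237 324 336 354 126   0 280 351 320 316 126]
t 37.5 tcp [547.4  59.  118.7] phi -25.3 tilt 0.01 F [-0.  -0.3 -1.9] M [ 0.    0.03 -0.  ] grip 0.141 j [ 0.22  0.22 -0.42  1.83  0.1   1.11 -0.68]
shift total units [0.0028 0.0891 0.0009] rows 1 each [0.0028 0.0891 0.0009]
turn y total -0.035 rows 1 each -0.0353
shift after turn [0.0028 0.0891 0.0008] each [0.0028 0.0891 0.0008]
```

View pics/w16.png

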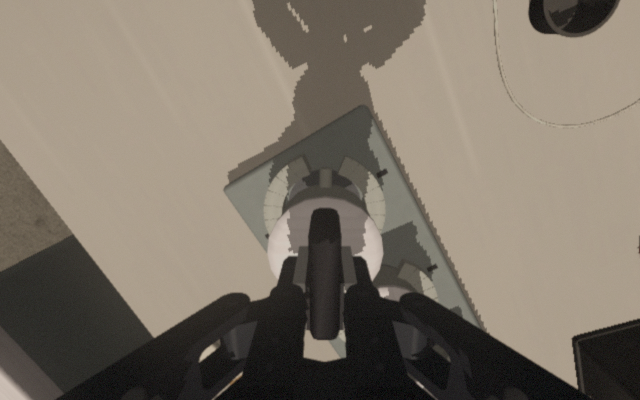

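Pin at (325,180) is in the gap. The well fit (547.4,59.1) agrees with the target. Lowering.

Call:
send_rows(increments=[[[0.003,0.02,0.001,0,-0.035,0,1],[0,0.025,0,0,0,0,1],[0,0.025,0,0,0,0,1],[0,0.02,0,0,0,0,1],[0,0,0,0,0,0,1],[0,0,0,0,0,0,1],[0,0,0,0,0,0,1],[0,0,0,0,0,0,1],[0,0,0,0,0,0,1]]], squeeze=120)

```text
t: 38.27
ee_pos: [547.7, 57.6, 92.1]
tool_rot: [-0.379, 0.379, -0.597, 0.597]
force: [0.0, 0.4, -1.9]
grip_width: 0.141
```

Call:
send_rows(increments=[[[0,0.01,0,0,0,0,1],[0,0.01,0,0,0,0,1],[0,0.01,0,0,0,0,1],[0,0,0,0,0,0,1],[0,0,0,0,0,0,1]]])

```text
t: 38.68
ee_pos: [547.0, 57.5, 82.2]
tool_rot: [0.379, -0.379, 0.597, -0.597]
force: [-0.0, -0.2, -2.1]
grip_width: 0.146
```

Call:
send_rows(increments=[[[0,0.01,0,0,0,0,1],[0,0.01,0,0,0,0,1],[0,0.01,0,0,0,0,1],[0,0.01,0,0,0,0,1],[0,0.008,0,0,0,0,1],[0,0,0,0,0,0,1],[0,0,0,0,0,0,1]]])

```text
t: 39.27
ee_pos: [547.2, 57.5, 68.0]
tool_rot: [0.379, -0.379, 0.597, -0.597]
force: [-0.4, -0.4, -2.1]
grip_width: 0.141
```

Call:
send_rows(increments=[[[0,0.005,0,0,0,0,1],[0,0.004,0,0,0,0,1],[0,0,0,0,0,0,1],[0,0,0,0,0,0,1]]])

```text
t: 39.6
ee_pos: [547.7, 57.6, 66.2]
tool_rot: [-0.379, 0.379, -0.597, 0.597]
force: [-0.0, -0.0, 2.1]
grip_width: 0.143
```

Seated. Twisting.

Call:
send_rows(increments=[[[0,0.002,0,0,0.8,0,1],[0,0,0,0,0.8,0,1],[0,0,0,0,0.8,0,1],[0,0,0,0,0.8,0,1],[0,0,0,0,0.8,0,1],[0,0,0,0,0.8,0,1],[0,0,0,0,0.8,0,1],[0,0,0,0,0.8,0,1],[0,0,0,0,0,0,1]]])

```text
t: 40.35
ee_pos: [547.1, 57.9, 66.1]
tool_rot: [-0.215, 0.215, -0.674, 0.674]
force: [-2.9, 1.0, 6.1]
grip_width: 0.138
```

Call:
send_rows(increments=[[[0,0,0,0,0.8,0,1],[0,0,0,0,0.8,0,1],[0,0,0,0,0.8,0,1],[0,0,0,0,0.8,0,1],[0,0,0,0,0.8,0,1],[0,0,0,0,0.8,0,1],[0,0,0,0,0,0,1]]])

```text
t: 40.93
ee_pos: [547.2, 58.5, 66.1]
tool_rot: [0.082, -0.082, 0.703, -0.702]
force: [-4.1, 1.6, 5.8]
grip_width: 0.138
```

```bash
python3 - <<'E'
from h import *
where()
E
```

```text
t 40.9 tcp [547.2  58.5  66.1] phi -76.6 tilt 0.04 F [-4.1  1.6  5.8] M [ 0.43  0.81 -0.08] grip 0.138 j [ 0.1   0.27 -0.29  1.88  0.09  1.01 -1.56]
```

Call:
send_rows(increments=[[[0,0,0,0,0.5,0,1],[0,0,0,0,0.5,0,1],[0,0,0,0,0.5,0,1],[0,0,0,0,0.4,0,1],[0,0,0,0,0.3,0,1],[0,0,0,0,0.2,0,1],[0,0,0,0,0,0,1],[0,0,0,0,0,0,1],[0,0,0,0,0,0,1]]])

```text
t: 41.68
ee_pos: [547.2, 58.5, 66.0]
tool_rot: [-0.018, 0.018, -0.707, 0.707]
force: [-3.3, -1.1, 6.0]
grip_width: 0.142
```

```bash
python3 - <<'E'
from h import *
where()
E
```

```text
t 41.7 tcp [547.2  58.5  66. ] phi -87.1 tilt 0.06 F [-3.3 -1.1  6. ] M [0.31 0.73 1.79] grip 0.142 j [ 0.08  0.27 -0.27  1.88  0.08  1.01 -1.74]
```

Call:
send_rows(increments=[[[0,0,0,0,-0.4,0,1],[0,0,0,0,0,0,0],[0,0,0,0,0,0,0],[0,0,0,0,0,0,0],[0,0,0,0,0,0,0],[0,-0.05,0,0,0,0,0],[0,-0.12,0,0,0,0,0],[0,-0.12,0,0,0,0,0],[0,-0.12,0,0,0,0,0],[0,-0.1,0,0,0,0,0]]])

```text
t: 42.52
ee_pos: [547.8, 57.6, 220.6]
tool_rot: [0.027, -0.026, 0.707, -0.707]
force: [0.5, 1.0, -0.1]
grip_width: 1.001
```

Call:
send_rows(increments=[[[0,0,0,0,0,0,0],[0,0,0,0,0,0,0],[0,0,0,0,0,0,0]]])

```text
t: 42.77
ee_pos: [547.0, 57.4, 217.3]
tool_rot: [-0.026, 0.027, -0.707, 0.707]
force: [-0.2, -0.5, 0.3]
grip_width: 1.0
```

```bash
python3 - <<'E'
from h import *
where()
f=imaging.grab_frame("wrist"); cv2.imwrite("pics/w17.png",f["pixels"]); print("locked?"); handles(f,86,100)
for n in ["scene","side"]:
    g=imaging.grab_frame(n); cv2.imwrite(f"pics/{n}3.png",g["pixels"])
E
```

```text
t 42.8 tcp [547.   57.4 217.3] phi -85.7 tilt 0.04 F [-0.2 -0.5  0.3] M [-0.    0.04 -0.03] grip 1.000 j [ 0.1   0.13 -0.27  1.71  0.04  1.3  -1.68]
locked?
handle px [538. 189.] 1030 c [ 566.2 -135. ] size [55.2 14.1] ang 5.1 ztop 91.8
handle px [430. 191.] 883 c [557.  -38.2] size [54.2 13.1] ang 5.2 ztop 92.0
handle px [323. 191.] 860 c [549.   59.2] size [55.1 12.9] ang 4.6 ztop 92.0
```

View pics/w17.png

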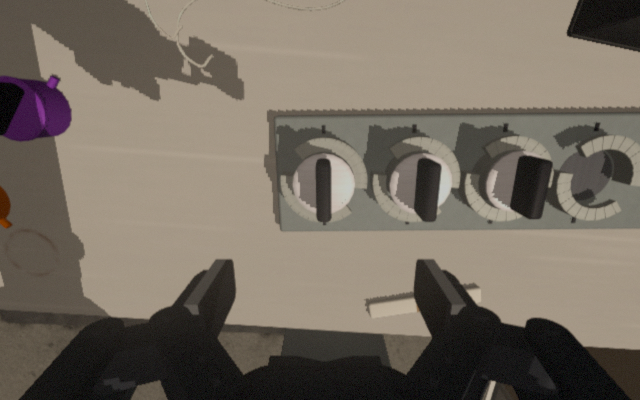

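View pics/scene3.png

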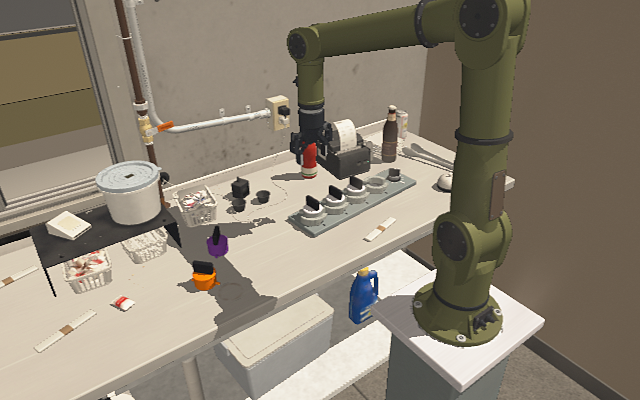

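All three steel pots are locked (handles at 5.1°, 5.2° and 4.6°, tops z 92). The scene view shows only the orange (205,275) and purple (217,243) look-alikes left over. Now the dial.

```bash
python3 - <<'E'
from h import *
go([580.2,-333.5,215],-43)
E
```

```text
t 42.9 tcp [546.4  57.4 216.2] phi -85.7 tilt 0.18 F [-0.2  1.2  0.6] M [ 0.01 -0.02  0.01] grip 1.002 j [ 0.1   0.13 -0.27  1.71  0.04  1.3  -1.68]
shift total units [-0.0138  0.0039  1.3077] rows 10 each [-0.0014  0.0004  0.1308]
turn y total -9.307 rows 10 each -0.9307
shift after turn [0.876  0.0066 0.971 ] each [0.0876 0.0007 0.0971]
```

Call:
send_rows(increments=[[[-0.0014,0,0.131,0,0,0,0],[-0.0014,0,0.131,0,0,0,0],[-0.0014,0,0.131,0,0,0,0],[-0.0014,0,0.131,0,0,0,0],[-0.0014,0,0.131,0,0,0,0],[-0.0014,0,0.131,0,0,0,0],[-0.0014,0,0.131,0,0,0,0],[-0.0014,0,0.131,0,0,0,0],[-0.0014,0,0.131,0,0,0,0],[-0.0014,0,0.131,0,0,0,0]]])

```text
t: 43.75
ee_pos: [580.7, -335.5, 216.3]
tool_rot: [0.026, -0.028, 0.707, -0.706]
force: [0.6, 0.5, -0.7]
grip_width: 0.999
```

Call:
send_rows(increments=[[[0,0,0,0,-0.93,0,0],[0,0,0,0,-0.93,0,0],[0,0,0,0,-0.93,0,0],[0,0,0,0,-0.93,0,0],[0,0,0,0,-0.93,0,0],[0,0,0,0,-0.93,0,0],[0,0,0,0,-0.93,0,0],[0,0,0,0,-0.93,0,0],[0,0,0,0,-0.93,0,0],[0,0,0,0,-0.93,0,0]]])

```text
t: 44.58
ee_pos: [580.7, -333.7, 216.2]
tool_rot: [0.282, -0.284, 0.649, -0.647]
force: [0.6, -0.1, 0.6]
grip_width: 0.996
```

Call:
send_rows(increments=[[[0,0,0,0,0,0,0],[0,0,0,0,0,0,0],[0,0,0,0,0,0,0],[0,0,0,0,0,0,0]]])

```text
t: 44.92
ee_pos: [581.1, -333.9, 217.5]
tool_rot: [0.281, -0.282, 0.649, -0.649]
force: [0.6, -0.6, -0.6]
grip_width: 0.998
```

```bash
python3 - <<'E'
from h import *
where()
f=imaging.grab_frame("wrist"); cv2.imwrite("pics/w18.png",f["pixels"]); handles(f,52,64); where()
E
```

```text
t 44.9 tcp [ 581.1 -333.9  217.5] phi -43.1 tilt 0.04 F [ 0.6 -0.6 -0.6] M [-0.02 -0.02 -0.01] grip 0.998 j [ 0.57  0.37 -0.12  1.41  0.05  1.36 -0.3 ]
handle px [375.  46.] 378 c [ 700.4 -273.3] size [93.1  2.5] ang 84.7 ztop 59.5
handle px [508.  81.] 198 c [ 770.7 -377.9] size [29.2 10.3] ang 55.6 ztop 60.1
handle px [491. 161.] 360 c [ 717.5 -432.4] size [55.6 19. ] ang 37.2 ztop 59.3
handle px [324. 182.] 331 c [ 581.3 -333.7] size [39.2 11. ] ang 46.6 ztop 57.4
t 45.0 tcp [ 581.2 -333.9  217.7] phi -43.1 tilt 0.02 F [ 0.2 -0.7  0.2] M [-0.03  0.04 -0.06] grip 1.001 j [ 0.57  0.37 -0.12  1.41  0.05  1.36 -0.3 ]
```

View pics/w18.png

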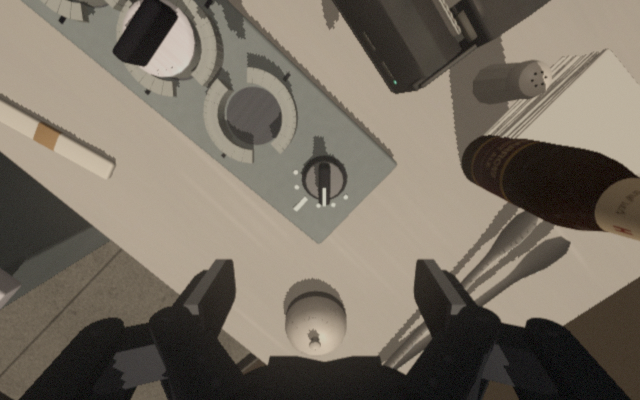

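The dial bar is at (324,182), pointer end toward the image bottom, and the long mark is at (300,204). The bar measures 46.6° with its top at 57.4 mm, so the dial reads about 0.84 rad. I grip it with half-open fingers and turn about 42° clockwise.

```bash
python3 - <<'E'
from h import *
go([580.9,-334,37.5],-43.3)
E
```

```text
t 45.0 tcp [ 581.2 -333.9  217.7] phi -43.1 tilt 0.02 F [ 0.2 -0.7  0.2] M [-0.03  0.04 -0.06] grip 1.001 j [ 0.57  0.37 -0.12  1.41  0.05  1.36 -0.3 ]
shift total units [ 7.000e-04  6.006e-01 -4.000e-04] rows 5 each [ 1.000e-04  1.201e-01 -1.000e-04]
turn y total 0.049 rows 1 each 0.0488
shift after turn [ 7.000e-04  6.006e-01 -4.000e-04] each [ 1.000e-04  1.201e-01 -1.000e-04]
```

Call:
send_rows(increments=[[[0.001,0.08,0,0,0.05,0,0.5],[0,0.1,0,0,0,0,0.5],[0,0.1,0,0,0,0,0.5],[0,0.1,0,0,0,0,0.5],[0,0.1,0,0,0,0,0.5],[0,0.07,0,0,0,0,0.5],[0,0.03,0,0,0,0,0.5],[0,0.02,0,0,0,0,0.5],[0,0,0,0,0,0,0.5],[0,0,0,0,0,0,0.5]]])

```text
t: 45.8
ee_pos: [582.0, -334.7, 39.4]
tool_rot: [-0.281, 0.28, -0.648, 0.65]
force: [0.6, -0.1, 0.5]
grip_width: 0.497
```

Call:
send_rows(increments=[[[0,0,0,0,0,0,0.7],[0,0,0,0,0,0,0.8],[0,0,0,0,0,0,0.9],[0,0,0,0,0,0,1],[0,0,0,0,0,0,1],[0,0,0,0,0,0,1]]], squeeze=30)

```text
t: 46.3
ee_pos: [581.0, -333.7, 39.7]
tool_rot: [0.28, -0.281, 0.649, -0.649]
force: [-3.4, 3.5, 6.1]
grip_width: 0.131
```

```bash
python3 - <<'E'
from h import *
where()
f=imaging.grab_frame("wrist"); cv2.imwrite("pics/w19.png",f["pixels"])
E
```

```text
t 46.3 tcp [ 581.  -333.7   39.7] phi -43.3 tilt 0.03 F [-3.4  3.5  6.1] M [ 0.59  0.78 -0.05] grip 0.131 j [ 0.57  0.51 -0.12  1.59  0.07  1.05 -0.32]
```

View pics/w19.png

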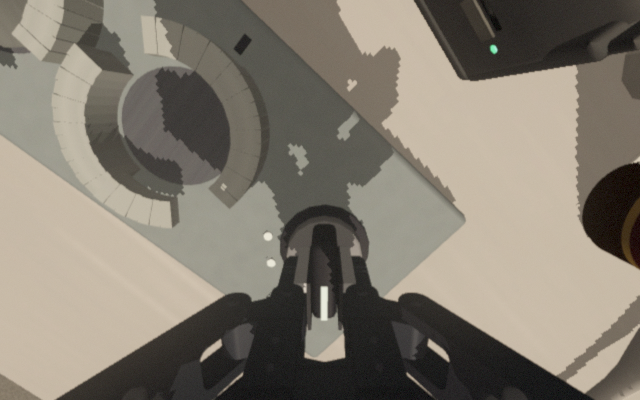

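The bar is held. Turning to φ = -85.1°.

Call:
send_rows(increments=[[[0,0,0,0,0.912,0,1],[0,0,0,0,0.912,0,1],[0,0,0,0,0.912,0,1],[0,0,0,0,0.912,0,1],[0,0,0,0,0.912,0,1],[0,0,0,0,0.912,0,1],[0,0,0,0,0.912,0,1],[0,0,0,0,0.912,0,1],[0,0,0,0,0.912,0,1],[0,0,0,0,0.912,0,1]]])

```text
t: 47.18
ee_pos: [581.3, -334.4, 39.7]
tool_rot: [-0.029, 0.029, -0.706, 0.707]
force: [-1.7, 0.5, 4.2]
grip_width: 0.129
```

Call:
send_rows(increments=[[[0,0,0,0,0,0,1],[0,0,0,0,0,0,1],[0,0,0,0,0,0,1],[0,0,0,0,0,0,1]]])

```text
t: 47.52
ee_pos: [581.3, -334.5, 39.8]
tool_rot: [-0.031, 0.031, -0.706, 0.707]
force: [-2.5, 1.3, 6.6]
grip_width: 0.128
```

```bash
python3 - <<'E'
from h import *
where()
f=imaging.grab_frame("wrist"); cv2.imwrite("pics/w20.png",f["pixels"])
E
```

```text
t 47.5 tcp [ 581.3 -334.5   39.8] phi -85.0 tilt 0.05 F [-2.5  1.3  6.6] M [ 0.28  0.69 -0.07] grip 0.128 j [ 0.47  0.51  0.02  1.59 -0.01  1.04 -0.99]
```

View pics/w20.png

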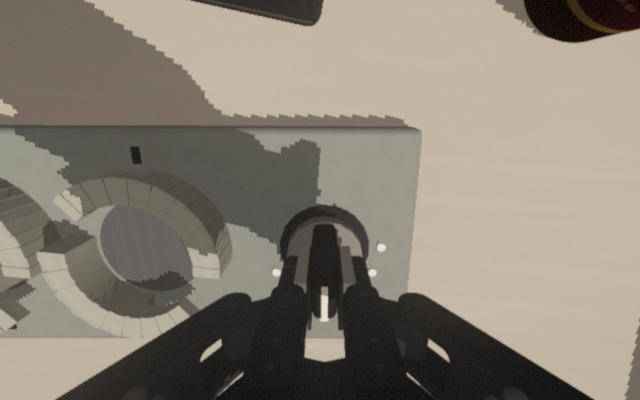

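Call:
send_rows(increments=[[[0,0,0,0,0,0,0.75],[0,0,0,0,0,0,0.75],[0,0,0,0,0,0,0.75],[0,0,0,0,0,0,0.75],[0,-0.03,0,0,0,0,0.75],[0,-0.1,0,0,0,0,0.75],[0,-0.12,0,0,0,0,0.75],[0,-0.12,0,0,0,0,0.75],[0,-0.12,0,0,0,0,0.5],[0,-0.1,0,0,0,0,0.5]]])

```text
t: 48.4
ee_pos: [581.6, -334.4, 218.8]
tool_rot: [-0.031, 0.03, -0.706, 0.707]
force: [-0.1, 0.6, -0.3]
grip_width: 0.494
```

Call:
send_rows(increments=[[[0,0,0,0,0,0,0.5],[0,0,0,0,0,0,0.5],[0,0,0,0,0,0,0.5],[0,0,0,0,0,0,0.5],[0,0,0,0,0,0,0.5]]])

```text
t: 48.82
ee_pos: [580.3, -333.7, 213.1]
tool_rot: [0.03, -0.031, 0.707, -0.706]
force: [-0.4, 0.2, 0.3]
grip_width: 0.499
```

```bash
python3 - <<'E'
from h import *
where()
f=imaging.grab_frame("wrist"); cv2.imwrite("pics/w21.png",f["pixels"]); handles(f,52,64); print("pots"); handles(f,86,100); where()
E
```

```text
t 48.8 tcp [ 580.3 -333.7  213.1] phi -85.1 tilt 0.18 F [-0.4  0.2  0.3] M [-0.03  0.03  0.01] grip 0.499 j [ 0.46  0.37  0.03  1.42 -0.01  1.35 -1.  ]
handle px [447.  41.] 353 c [ 719.2 -431. ] size [55.2 18.4] ang 31.5 ztop 59.5
handle px [247.  43.] 330 c [ 702.7 -253. ] size [137.3   4.9] ang 85.8 ztop 59.1
handle px [ 29. 184.] 124 c [557.6 -45.7] size [52.2  3.1] ang 6.2 ztop 63.1
handle px [326. 182.] 370 c [ 581.1 -334.2] size [39.4 11.2] ang 4.9 ztop 57.2
pots
handle px [256.  14.] 4443 c [ 722.  -252.1] size [142.9  31.4] ang 84.0 ztop 94.3
handle px [464.  36.] 568 c [ 715.  -433.1] size [52.6 15.9] ang 43.1 ztop 94.2
handle px [104. 191.] 1093 c [ 566.2 -136.7] size [54.9 14.6] ang 4.3 ztop 91.8
handle px [  5. 205.] 399 c [549.  -46.3] size [40.   9.1] ang -7.9 ztop 90.4
t 48.9 tcp [ 580.4 -333.8  213.2] phi -85.1 tilt 0.16 F [-0.  -0.4  0.6] M [0.06 0.02 0.02] grip 0.500 j [ 0.46  0.37  0.03  1.42 -0.01  1.35 -1.  ]
```

View pics/w21.png

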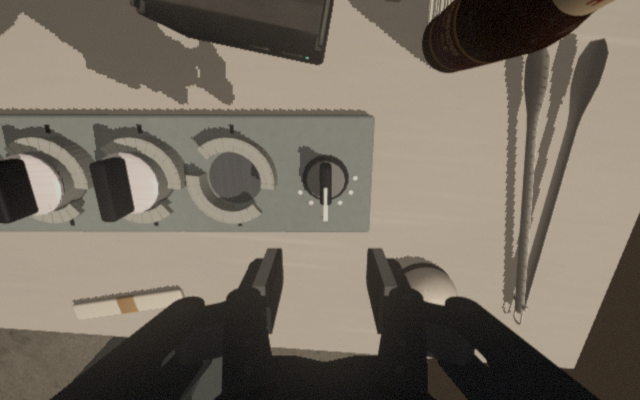

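The dial pointer lies on the long mark at (325,205), bar at 4.9°. One last overview before handing in.

```bash
python3 - <<'E'
from h import *
out=[]
for n in ["scene","side"]:
    g=imaging.grab_frame(n); print(n); handles(g,86,100); out.append(g["pixels"][100:320,150:520])
    W=cloud(g)
    for lab in ["bell","cup_a","sleeve"]:
        for d in models.trace(g,lab): 
            if d["conf"]>.4: print(lab,round(d["conf"],2),np.round(d["xy"]),np.nanmedian(W[d["pixels"]],0).round(0))
cv2.imwrite("pics/fin.png",np.vstack(out))
E
```

```text
scene
handle px [328. 150.] 103 c [ 809.4 -194.5] size [189.  20.] ang -4.3 ztop 93.9
handle px [359. 152.] 62 c [ 708.5 -273.1] size [122.9  53.1] ang -71.1 ztop 91.6
handle px [ 90. 236.] 2701 c [784.5 632.3] size [355.3 222.3] ang 90.0 ztop 98.5
handle px [456. 298.] 212 c [-12.3  45.5] size [115.3  38.1] ang 16.1 ztop 94.2
bell 0.71 [446. 183.] [ 431. -443.   31.]
cup_a 0.64 [261. 198.] [765. 119.  19.]
cup_a 0.59 [357. 201.] [ 526. -107.   19.]
cup_a 0.48 [236. 206.] [765. 213.  18.]
sleeve 0.62 [378. 230.] [379. -82.   7.]
side
handle px [276. 166.] 237 c [ 754.8 -253.8] size [152.1  93.2] ang 84.5 ztop 96.3
handle px [322. 189.] 63 c [554.9 -35.3] size [49.   9.8] ang 5.5 ztop 93.0
handle px [515. 203.] 238 c [16.7 34.5] size [126.9  56.8] ang -24.3 ztop 94.3
handle px [322. 202.] 74 c [547.6  62. ] size [53.6 12.2] ang 3.6 ztop 92.5
bell 0.63 [364. 163.] [ 436. -448.   26.]
cup_a 0.71 [248. 230.] [760. 121.  21.]
cup_a 0.7 [236. 250.] [762. 204.  21.]
sleeve 0.49 [375. 207.] [384. -80.  10.]
```

View pics/fin.png

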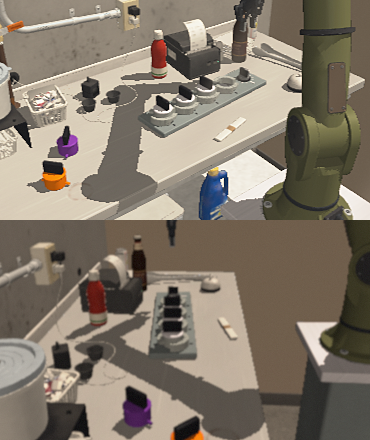

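The pots are locked and lined up. The bell, cups and sleeve are where they started, and no other steel pot is in view. Handing in.

```bash
python3 - <<'E'
from h import *
print(workorder.finish_job()); where()
E
```

```text
the job is handed in; nothing more can be done
None
the job is handed in; nothing more can be done
```

I locked all three steel pots I could find and turned the heat dial to the long mark, then handed the job in at about 49 s; no verdict came back.

- **Pots:** they are in wells 2, 3 and 4, each twisted clockwise until it stopped at about 1.8–2.0 N m. In the last full wrist check, just before the dial, the handles stood at 4.6–5.2°, against about 4.9° for the lock marks. The handle tops were at z 92 mm (93 expected). I left the orange and purple pots alone and saw no fourth steel pot.
- **Dial:** the bar ended at 4.9°, so the pointer is on the long mark, which is about 1.57 rad.
- **Bystanders:** the bell, cups and sleeve measured within about 10 mm of where they started, which is mostly the spread between views. The arm was clear of everything when I handed in.
- **Disagreements:**
  - The wrist camera carried a bias of about 1 mm, and I corrected for it.
  - An early rough fit of the warmer was about 5 mm off in y, and I replaced it.
  - In the final check the handle of the pot in well 3 read -7.9° because it was cut off at the edge of the wrist picture. The side view gave 5.5° for the same handle.

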